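Shake up the spawn jars in the crank tumbler

TASK

Shake up the blue-capped spawn jars: open the tumbler's sliding cover, stand every blue-capped jar upright in a nest of its own in the drum, push the cover fully shut, and with all of them inside wind the crank round four full turns by its spinning grip, either way, steadily and slower than one turn a second. Then, with the drum level and its cover on top again, take the jars out, stand each one upright on the floor of a free cell of the small white crate, and leave the tumbler level with its cover fully shut. Never turn the drum over with its cover open, and do not knock or push aside anything else, the white-capped jars in the crate included.

Things in the scene. Friction and masses are not known exactly. Their poses are not given: they have to be found in the camera images.
- stand: green stand of the end-over-end jar tumbler, fixed to the table: base 150 (x) x 300 (y) x 12 mm with two bearing posts 135 mm high at y = -122 and +122 mm (16 mm thick). Origin: centre of its underside on the table. Its y axis runs along the axle, from the crank end (-y) to the end the cover opens towards (+y); the axle is 115 mm above the origin
- drum (a joint): turn of the drum about the axle (stand's +y axis, right-hand rule), rad; 0 = level with the cover on top (it starts within 0.12 of it). It counts on over many turns, either way. At 0 the crank arm points to the stand's -x; as the value grows the grip goes from there up, over the top, and down on the +x side. Stiff (0.35 N m, some 6 N at the grip): it stays where left
- drum_axle (a point): centre of the drum, on the axle; axes turn with the drum (z towards the cover, y along the axle away from the crank). The drum is an open aluminium box, 102 (x) x 208 (y) mm outside, 5 mm walls; inside, in this frame: x -46..46, y -99..99 mm, floor at z = -41, wall tops at z = +44 mm
- nest_mid (a point): floor of the middle nest, in the drum (x = 0, y = 0, z = -41 mm in the drum's frame). Black rubber strips 42 mm high part the floor into three nests in a row, about 62 x 62 mm, centred at y = -66, 0, +66 mm; above the strips the box is clear over its full 92 mm width. A jar standing in a nest has its cap top 5 mm below the wall tops
- crank_grip (a point): black round crank grip, 24 mm across, 85 mm long, parallel to the axle, spinning freely on its pin, so it can be held while it goes round. Point: its centre line, near mid-length: 60 mm from the axle line, and at y = -196 mm in the drum's frame; the grip reaches from y = -151 to -236 mm. The steel arm it sits on fills y = -148 to -140 mm, between the grip and the post
- cover (a joint): opening of the flat translucent cover along the drum's y axis, m: 0 = fully shut against its stop, 0.2 = fully open (then it juts out past the +y end, over the post). It starts 0 to 0.07 open. It slides with about 1.5 N of friction and stays where it is left. Cover 94 x 206 x 5 mm, its top 50 mm above the axle when the drum is level; opened to 0.19 or more it leaves all three nests free
- cover_bar (a point): orange bow handle standing on the cover, near its crank end: round bar 12 mm thick, 60 mm long between its posts, lying across the drum (along its x). Point: middle of the bar, 27 mm above the cover's top face; in the drum's frame at x = 0, z = 77 mm, y = -70 mm + the cover's opening
- jar1_mid (a point): sample jar of tan grain with a BLUE screw cap, the kind to be shaken; about 110 g, bottom-heavy; body 54 mm across up to 48 mm, cap 36 mm across from 58 to 80 mm above the foot. Point: on its axis, half-way up (40 mm above the foot); z along its axis, upwards when it stands. It starts standing on the table to the right; 2 or 3 such jars are there (None if absent)
- jar2_mid (a point): sample jar of tan grain with a BLUE screw cap, the kind to be shaken; about 110 g, bottom-heavy; body 54 mm across up to 48 mm, cap 36 mm across from 58 to 80 mm above the foot. Point: on its axis, half-way up (40 mm above the foot); z along its axis, upwards when it stands. It starts standing on the table to the right; 2 or 3 such jars are there (None if absent)
- jar3_mid (a point): sample jar of tan grain with a BLUE screw cap, the kind to be shaken; about 110 g, bottom-heavy; body 54 mm across up to 48 mm, cap 36 mm across from 58 to 80 mm above the foot. Point: on its axis, half-way up (40 mm above the foot); z along its axis, upwards when it stands. It starts standing on the table to the right; 2 or 3 such jars are there (None if absent)
- jar1: the same jar; origin at the centre of its foot
- jar2: the same jar; origin at the centre of its foot
- jar3: the same jar; origin at the centre of its foot
- crate: small white slotted crate on the table to the robot's left, fixed: outside 226 (x) x 152 (y) x 46 mm, walls 5 mm, floor 5 mm thick. Origin: centre of its underside. Dividers 4 mm thick, up to 30 mm, part it into 3 x 2 cells about 69 mm square, centres at x = -72, 0, 72 and y = -36.5, 36.5 mm. The two cells at x = 72 hold white-capped jars, the other four are free
- done1_mid (a point): white-capped jar (already shaken), same size as the others, in a cell of the crate; to be left alone. Point: on its axis, half-way up (40 mm above its foot)
- done2_mid (a point): the other white-capped jar, likewise
- spray_mid (a point): white spray-alcohol bottle with a red cap, 60 mm across, 170 mm high, far left; leave alone. Point: half-way up
- dish_mid (a point): two stacked petri dishes, 60 mm across, 28 mm high, near the jars; leave alone. Point: centre
- spatula_mid (a point): spatula, 200 mm long, flat on the table in front of the tumbler; leave alone. Point: its origin, on its underside
- marker_mid (a point): black marker pen 130 x 14 x 14 mm, on the table in front; leave alone. Point: centre
Mind the look-alikes: they are no part of the job. Leave any green look-alike of the jar1 alone.

How it is judged:
By the outcome, as a careful person would: the job done as asked, in the order asked, and still so for the second after the job is handed in, with the robot touching nothing.
Of jar1, jar2, jar3 only 2 to 3 are there at a start; the rules pass over those that are not, and their reading is None.
At some moment in a run one of jar1, jar2, jar3 may be knocked a few centimetres aside while the robot is not near it.
Once in a run the grip may slacken for a moment while it holds something.
It also fails if it takes over 210 s, if anything falls off the work surface, if the arm or the gripper's body presses on something with over 40 N, if the wrist force passes 120 N, or if a joint passes its speed limit or range.

ROBOT

A 6-joint arm with a two-finger parallel gripper is mounted at the origin on the work surface. World frame = base frame: x ahead of the robot, y to its left, z up, the work surface at z = 0. Lengths are in m, angles in degrees, forces in N, time in s.
With the tool pointing down it reaches from about 0.4 to 0.825 m from the base axis. Payload 7 kg.
Tool frame: the origin (TCP) lies between the finger pads; the fingertips stand 19 mm ahead of it and the grasp point (between the pads) is the TCP; z points along the fingers, y is the line along which they close (so a half turn about z gives the same grasp; the last joint's range is limited). The gripper opens to 88 mm and grips with 3 to 60 N. Pads are 19 mm wide; open, the fingers measure 130 mm over their backs; the gripper's body (78 mm by 193 mm) begins 47 mm behind the grasp point.
Start: joints at [-47.55, 20.546, 0.682, 0, -70.136, -16.507], TCP at [0.295, -0.607, 0.246] pointing down, gripper open.
Joint ranges: [-176.03, 176.03], [-82.01, 121.73], [-58.28, 71.71], [-173.87, 95.51], [-174.79, -0.11], [-173.66, 173.66]. Speed limits (degrees/s): [136.94, 136.94, 172.46, 180, 180, 180].

INTERFACE

Orientations are given as [roll, pitch, yaw] about the fixed x, y, z axes, in that order (R = Rz(yaw) Ry(pitch) Rx(roll)).
In Python, from plant import r gives the robot as it stands. The module is installed in compiled form; this text tells all that it offers.
- The arm moves only by the shell command python3 -m pendant 'ROWS' [OPENING] [FORCE]. ROWS is JSON, a list of rows, each a list of 6 numbers: the shift along the tool's x, y, z in mm, then the turn, a rotation vector about the tool's x, y, z in rad. In form: [[tx, ty, tz, wx, wy, wz], ...]. A call has 1 to 20 rows; each row is the pose to reach, as a shift and turn from the pose commanded when the call began, along the tool's axes at that moment; what a row does not reach only later rows make up. A row lasts 1/8 s, in which the tool goes at most 62.5 mm and 10.7 degrees, less where a joint would pass 70% of its speed; a pose out of reach is approached as far as the arm can. A call with a gripper value outside its range is refused whole. OPENING is the finger opening in mm, from 0 to 87.6, set as the call begins (- or left out, the last holds). The fingers move at their own pace and stop on an object; FORCE is the grip in N (left out, the last holds). Time passes only in rows, so rows that repeat a pose let the fingers close. It gives the time, the measured TCP pose, the force, the opening and the grip force at its end, in the units of the state.
- r.get_state(): the state, without advancing time (a new reading comes with each control period).
- r.capture(name): name is "scene" or "top" or "wrist"; returns the picture (400x640x3 uint8, red, green, blue); there is no depth.
- r.camera_params(name): a dict with "mtx" (3x3 intrinsics, pixels), "rvec" (rotation vector, rad) and "tvec" (3), from world to camera coordinates, as OpenCV has them; the wrist camera has in their place "mount" (4x4, takes a point from camera to tool coordinates, whose origin is the TCP and whose axes are the flange's). Camera axes: x right, y down, z forward; pixel columns grow to the right and rows downward; lengths in m; the calibration is good to about 2 mm. A picture is of the moment at which its call begins: read the wrist's pose just before it. camera_params takes no time and is no camera call.
- r.close_job(): hands the job in; it is judged then, once.
The state is a dict: "time_s": time; "joints": joint angles; "qd": joint speeds; "joint_torque": joint torques, N m; "tcp_pos": TCP position; "eef_rot": TCP orientation; "contact_force": force on the tool from outside, world axes, zero at the start; "moment": the same for the moment, N m; "gripper_width": finger opening in m; "gripper_force": force on a finger pad.
Only numpy, scipy, OpenCV 4.12 (cv2) and the standard library are available. Lean on these libraries where they do the work, as an engineer would, in place of code of your own. Each camera call takes 0.05 s, during which the arm holds its last target. There are 200 camera calls.

## Working session

There is one attempt and no reset: what is moved stays moved. The work goes in short steps, Python scripts to look and compute and a shell command to move; the robot and the scene stay as the last step left them, time stands still between calls to the robot, and variables do not carry over. Pictures are saved under pics/ and viewed, at most 14 in all, crops included, and the job is handed in when it is done.

```bash
mkdir -p pics; cat > h.py <<'E'
import numpy as np,cv2
from plant import r
from scipy.spatial.transform import Rotation as R
def cam(n,st=None):
    p=r.camera_params(n);K=np.array(p["mtx"])
    if n=="wrist":
        st=st or r.get_state();T=np.eye(4);T[:3,:3]=R.from_euler('xyz',st["eef_rot"],degrees=True).as_matrix();T[:3,3]=st["tcp_pos"]
        T=np.linalg.inv(T@np.array(p["mount"]));return K,T[:3,:3],T[:3,3]
    return K,cv2.Rodrigues(np.array(p["rvec"],float))[0],np.array(p["tvec"],float).ravel()
def ray(c,uv,z):
    K,Rm,t=c;d=Rm.T@np.linalg.inv(K)@np.array([uv[0],uv[1],1.]);o=-Rm.T@t
    return o+d*(z-o[2])/d[2]
def proj(c,P):
    K,Rm,t=c;q=K@(Rm@np.asarray(P,float)+t);return q[:2]/q[2]
def shot(n,name):
    c=cam(n);im=np.ascontiguousarray(np.array(r.capture(n))[:,:,::-1]);cv2.imwrite(f"pics/{name}.png",im);return c,im
def blobs(im,lo,hi,amin=30):
    m=cv2.inRange(cv2.cvtColor(im,cv2.COLOR_BGR2HSV),np.array(lo),np.array(hi))
    n,l,s,ce=cv2.connectedComponentsWithStats(m)
    return [(s[i].tolist(),ce[i].round(1).tolist()) for i in range(1,n) if s[i][4]>=amin]
def rel(P,rot=None):
    """world target -> shift in tool axes (mm) and rotvec, from the present commanded(~measured) pose"""
    st=r.get_state();Rm=R.from_euler('xyz',st["eef_rot"],degrees=True)
    d=Rm.inv().apply(np.array(P)-st["tcp_pos"])*1000
    w=(Rm.inv()*R.from_euler('xyz',rot,degrees=True)).as_rotvec() if rot is not None else np.zeros(3)
    return d.round(1),w.round(3)
E
python3 - <<'E'
from h import *
s=r.get_state();print({k:np.round(v,3).tolist() for k,v in s.items()})
for n in("scene","top"):
    c,im=shot(n,n+"0");print(n,(-c[1].T@c[2]).round(3))
    print("blue",blobs(im,(100,100,60),(130,255,255)));print("orange",blobs(im,(8,150,120),(20,255,255)));print("green",blobs(im,(40,60,30),(90,255,255)))
print(r.camera_params("wrist"))
E
```

```text
{'time_s': 0.0, 'joints': [-47.549, 20.591, 0.634, -0.02, -70.136, -16.507], 'qd': [-0.025, 0.044, -0.01, 0.027, 0.004, 0.046], 'joint_torque': [-0.002, -58.272, 29.304, 6.997, 0.006, -0.0], 'tcp_pos': [0.295, -0.607, 0.245], 'eef_rot': [179.905, -0.008, -154.062], 'contact_force': [0.664, 0.172, -0.313], 'moment': [0.005, -0.011, 0.001], 'gripper_force': 0.0, 'gripper_width': 0.087}
scene [1.244 0.359 0.787]
blue [([522, 58, 73, 77, 797], [554.2, 80.9]), ([179, 162, 14, 15, 88], [185.5, 169.6]), ([202, 176, 10, 6, 31], [206.5, 178.9]), ([92, 186, 38, 12, 282], [110.8, 191.3]), ([179, 191, 11, 10, 74], [184.4, 196.1]), ([231, 193, 11, 6, 35], [236.0, 196.0]), ([198, 203, 11, 6, 33], [203.3, 206.0])]
orange [([286, 202, 20, 20, 114], [295.7, 209.5])]
green [([202, 183, 17, 17, 201], [210.2, 191.7]), ([255, 246, 109, 66, 2445], [315.7, 278.8])]
top [0.445 0.014 1.127]
blue [([539, 152, 40, 20, 571], [558.7, 161.6]), ([440, 179, 13, 12, 78], [445.6, 184.9]), ([475, 189, 13, 12, 74], [480.9, 194.8]), ([418, 209, 13, 11, 72], [423.9, 213.9]), ([471, 225, 13, 12, 85], [476.2, 230.3]), ([52
[... 207 characters left out ...]
([513, 284, 11, 11, 98], [517.8, 289.3])]
orange [([322, 157, 10, 23, 55], [326.6, 167.9])]
green [([261, 162, 107, 47, 1033], [321.0, 186.6]), ([459, 221, 19, 18, 192], [467.1, 229.4])]
{'mtx': array([[305.92557111,   0.        , 324.97870773],
       [  0.        , 305.92557111, 194.58535638],
       [  0.        ,   0.        ,   1.        ]]), 'mount': array([[-8.89392270e-04, -9.69904200e-01, -2.43485218e-01,
         6.57915965e-02],
       [ 9.99999433e-01, -7.20001657e-04, -7.84684740e-04,
        -8.72171355e-04],
       [ 5.85759265e-04, -2.43485777e-01,  9.69904291e-01,
        -1.40063046e-01],
       [ 0.00000000e+00,  0.00000000e+00,  0.00000000e+00,
         1.00000000e+00]])}
```

View pics/top0.png

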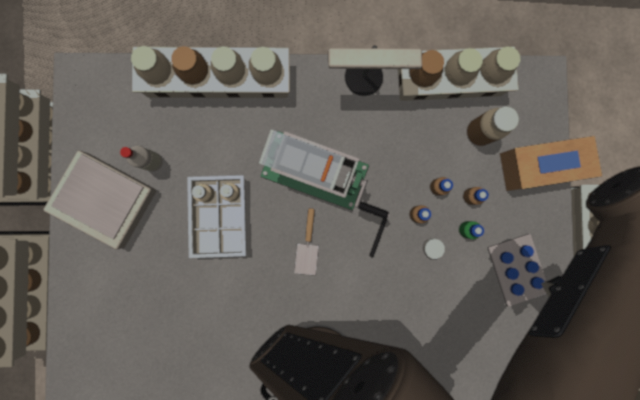

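View pics/scene0.png

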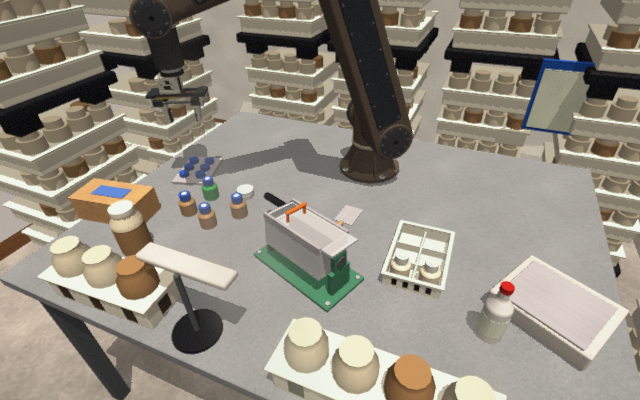

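Top view: three blue-capped tan jars at (442,186), (478,196) and (421,214), and a green look-alike at (472,230). The tumbler is around (315,172) with its orange bar at (327,168), and the crate at (216,217) has white caps at its top end. I'll compute positions and zoom in on the tumbler.

```bash
python3 - <<'E'
from h import *
c=cam("top");im=cv2.imread("pics/top0.png")
print(c[0].round(1).tolist())
for n,uv in dict(j1=(445.6,184.9),j2=(480.9,194.8),j3=(423.9,213.9)).items(): print(n,ray(c,uv,.08).round(3))
cs=cam("scene")
for uv in ((185,196),(206.5,206),(236,196)):print("s",ray(cs,uv,.075).round(3))
print("bar",ray(c,(326.6,167.9),.192).round(3),"scene",ray(cs,(295.7,209.5),.192).round(3))
m=cv2.inRange(cv2.cvtColor(im,cv2.COLOR_BGR2HSV),(50,90,30),(90,255,255));m[:,400:]=0
p=cv2.findNonZero(m);h=cv2.convexHull(p)[:,0];a=cv2.approxPolyDP(h.reshape(-1,1,2),4,True)[:,0]
print([(q.tolist(),ray(c,q,.012).round(3).tolist()) for q in a])
for q in ((189,178),(244,176),(246,257),(189,258)):print("crate",ray(c,q,.046).round(3))
cv2.imwrite("pics/z1.png",cv2.resize(im[120:270,180:400],None,fx=3.6,fy=3.6,interpolation=cv2.INTER_CUBIC))
E
```

```text
[[368.0, 0.0, 321.9], [0.0, 368.0, 201.2], [0.0, 0.0, 1.0]]
j1 [ 0.535 -0.373  0.08 ]
j2 [ 0.506 -0.476  0.08 ]
j3 [ 0.452 -0.309  0.08 ]
s [ 0.514 -0.469  0.075]
s [ 0.532 -0.368  0.075]
s [ 0.452 -0.311  0.075]
bar [ 0.57  -0.026  0.192] scene [ 0.575 -0.022  0.192]
[([364, 171], [0.584, -0.148, 0.012]), ([353, 200], [0.496, -0.113, 0.012]), ([344, 205], [0.481, -0.085, 0.012]), ([267, 177], [0.567, 0.147, 0.012]), ([265, 168], [0.594, 0.153, 0.012]), ([360, 164], [0.606, -0.136, 0.012])]
crate [0.561 0.37  0.046]
crate [0.566 0.21  0.046]
crate [0.33  0.204 0.046]
crate [0.329 0.368 0.046]
```

View pics/z1.png

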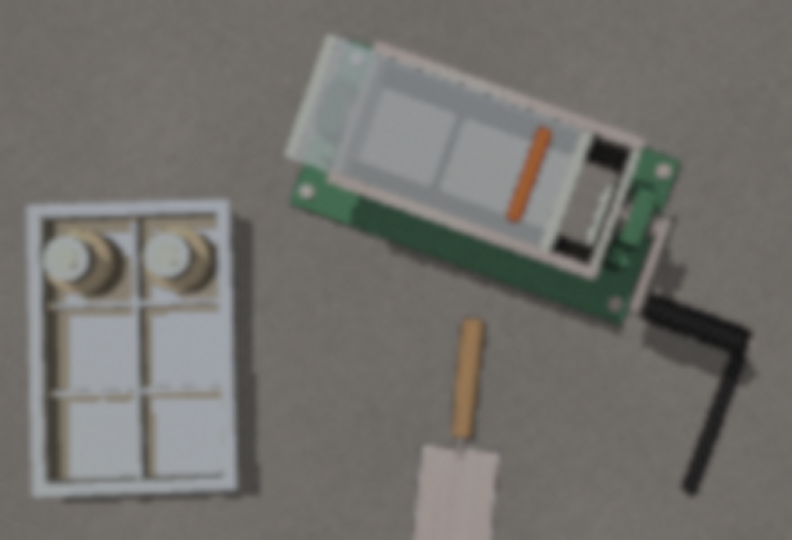

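The crop shows the marker on the table below the end of the grip. The grip points stand −x/−y, the cover is about 5 cm open, and the spatula lies in front of the tumbler.

```bash
python3 - <<'E'
from h import *
c=cam("top")
Z=lambda x,y:(180+x/3.6,120+y/3.6)
P=lambda x,y,z:ray(c,Z(x,y),z)
rb,rt,lb=P(625,327,.012),P(680,160,.012),P(290,205,.012)
print(rb,rt,lb,np.linalg.norm(rb-lb),np.linalg.norm(rb-rt))
d=lb-rb;yaw=np.degrees(np.arctan2(-d[0],d[1]));print("yaw",yaw,np.degrees(np.arctan2((rt-rb)[1],(rt-rb)[0])))
Rz=R.from_euler('z',yaw,degrees=True)
o=(rt+lb)/2;print("org",o)
for n,q,z in(("bar",(529,174),.192),("grip a",(645,305),.115),("grip b",(748,340),.115),("wall",(380,45),.159),("w",(640,140),.159),("w",(598,275),.159),("w",(333,180),.159)):
    w=P(*q,z);print(n,w.round(3),"stand",Rz.inv().apply(w-o).round(3))
print("top of jar2/crate cells")
cc=np.array([.4465,.288,0]);print("caps",P(66,258,.085),P(170,258,.085),"crate corners",P(27,205,.046),P(230,200,.046),P(237,488,.046),P(33,497,.046))
E
```

```text
[ 0.46280077 -0.11457335  0.012     ] [ 0.60428917 -0.16295249  0.012     ] [0.56721974 0.16680862 0.012     ] 0.3001318622455022 0.14953096115528472
yaw -20.35955320772603 -18.8770988070867
org [0.58575445 0.00192807 0.012     ]
bar [ 0.569 -0.027  0.192] stand [-0.006 -0.033  0.18 ]
grip a [ 0.478 -0.118  0.115] stand [-0.059 -0.15   0.103]
grip b [ 0.451 -0.197  0.115] stand [-0.057 -0.234  0.103]
wall [0.669 0.081 0.159] stand [0.05  0.103 0.147]
w [ 0.598 -0.11   0.159] stand [ 0.051 -0.101  0.147]
w [ 0.499 -0.078  0.159] stand [-0.054 -0.105  0.147]
w [0.569 0.115 0.159] stand [-0.055  0.101  0.147]
top of jar2/crate cells
caps [0.51836039 0.33088653 0.085     ] [0.51795013 0.25027736 0.085     ] crate corners [0.56431871 0.37437089 0.046     ] [0.56776366 0.21079072 0.046     ] [0.33445892 0.20471754 0.046     ] [0.3289172  0.36761547 0.046     ]
```

```bash
python3 - <<'E'
from h import *
print(rel((.565,-.04,.36),(180,0,-109.8)))
E
```

```text
(array([-490.5,  391.7, -114.8]), array([ 0.002,  0.   , -0.773]))
```

```bash
python3 -m pendant '[[-490,392,-115,0.002,0,-0.773],[-490,392,-115,0.002,0,-0.773],[-490,392,-115,0.002,0,-0.773],[-490,392,-115,0.002,0,-0.773],[-490,392,-115,0.002,0,-0.773],[-490,392,-115,0.002,0,-0.773],[-490,392,-115,0.002,0,-0.773],[-490,392,-115,0.002,0,-0.773],[-490,392,-115,0.002,0,-0.773],[-490,392,-115,0.002,0,-0.773],[-490,392,-115,0.002,0,-0.773],[-490,392,-115,0.002,0,-0.773],[-490,392,-115,0.002,0,-0.773],[-490,392,-115,0.002,0,-0.773],[-490,392,-115,0.002,0,-0.773]]' 80 30
python3 - <<'E'
from h import *
print(np.round(r.get_state()["joints"],1))
c,im=shot("wrist","w1")
b=blobs(im,(5,150,90),(20,255,255),100);print(b)
for s,ce in b: print(ray(c,ce,.192))
E
```

```text
time_s: 1.98
tcp_pos: [0.5641, -0.041, 0.3607]
eef_rot: [-179.9, -0.0, -109.8]
contact_force: [-0.6, -0.0, 0.6]
gripper_width: 0.0802
gripper_force: 0.0
[ 15.7   7.1  -2.4   0.1 -80.4 -35.6]
[([292, 192, 67, 12, 612], [325.9, 198.8]), ([153, 234, 12, 28, 111], [157.2, 248.7]), ([486, 235, 13, 49, 243], [493.0, 261.4]), ([153, 262, 12, 22, 123], [157.0, 273.1])]
[ 0.56906483 -0.02621001  0.192     ]
[ 0.76099463 -0.03579034  0.192     ]
[0.42041223 0.10325042 0.192     ]
[ 0.77483891 -0.00965502  0.192     ]
```

View pics/w1.png

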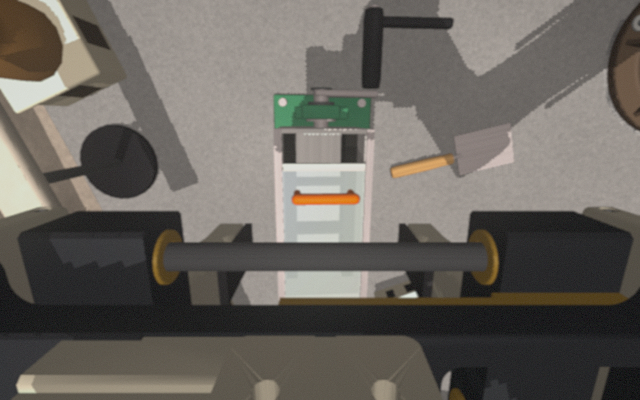

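The wrist view shows the level-looking drum with the orange bar at (326,199), the crank grip at (373,48) and the marker beside it. I'll grasp the bar next.

```bash
python3 - <<'E'
from h import *
print(rel((.569,-.0262,.25),(180,0,-20)),rel((.569,-.0262,.191),(180,0,-20)))
E
```

```text
(array([-15.5,   0.6, 110.7]), array([-1.000e-03, -2.000e-03, -1.568e+00])) (array([-15.5,   0.7, 169.7]), array([-1.000e-03, -2.000e-03, -1.568e+00]))
```

```bash
python3 -m pendant '[[-15.5,0.6,60,0,0,-0.18],[-15.5,0.6,60,0,0,-0.36],[-15.5,0.6,60,0,0,-0.54],[-15.5,0.6,60,0,0,-0.72],[-15.5,0.6,60,0,0,-0.9],[-15.5,0.6,60,0,0,-1.08],[-15.5,0.6,90,0,0,-1.26],[-15.5,0.6,110,0,0,-1.44],[-15.5,0.6,110,0,0,-1.568],[-15.5,0.6,110,0,0,-1.568],[-15.5,0.6,140,0,0,-1.568],[-15.5,0.6,170,0,0,-1.568],[-15.5,0.6,170,0,0,-1.568],[-15.5,0.6,170,0,0,-1.568]]' 50 25
python3 -m pendant '[[0,0,0,0,0,0],[0,0,0,0,0,0],[0,0,0,0,0,0],[0,0,0,0,0,0],[0,0,0,0,0,0],[0,0,0,0,0,0]]' 0 25
python3 - <<'E'
from h import *
print(rel((.5858,.0019,.191),(180,0,-20)))
print(np.round(r.get_state()["joints"],1))
E
```

```text
time_s: 3.78
tcp_pos: [0.5701, -0.0256, 0.1919]
eef_rot: [180.0, -0.2, -20.0]
contact_force: [0.9, -0.6, 0.7]
gripper_width: 0.0501
gripper_force: 0.0
time_s: 4.53
tcp_pos: [0.5694, -0.0255, 0.1907]
eef_rot: [180.0, -0.1, -19.9]
contact_force: [-0.2, 0.4, 1.3]
gripper_width: 0.011
gripper_force: 25.0
(array([  6.1, -31.4,  -0.4]), array([ 0.001, -0.002,  0.001]))
[ 17.2  13.1 -17.4   0.1 -59.4  52.8]
```

```bash
python3 -m pendant '[[3,0,0,0,0,0],[6,0,0,0,0,0],[6,0,0,0,0,0],[6,-10,0,0,0,0],[6,-25,0,0,0,0],[6,-40,0,0,0,0],[6,-55,0,0,0,0],[6,-70,0,0,0,0],[6,-85,0,0,0,0],[6,-100,0,0,0,0],[6,-115,0,0,0,0],[6,-130,0,0,0,0],[6,-145,0,0,0,0],[6,-155,0,0,0,0],[6,-160,0,0,0,0],[6,-161,0,0,0,0],[6,-161,0,0,0,0]]'
python3 -m pendant '[[0,0,0,0,0,0],[0,0,0,0,0,0],[0,0,-40,0,0,0],[0,0,-100,0,0,0],[0,30,-130,0,0,0],[0,60,-150,0,0,0],[0,90,-150,0,0,0],[0,120,-150,0,0,0],[0,120,-150,0,0,0]]' 45
python3 - <<'E'
from h import *
c,im=shot("wrist","w2")
b=blobs(im,(5,150,90),(20,255,255),100);print(b)
for s,ce in b: print(ray(c,ce,.192))
st=r.get_state();print(st["joints"])
ct,it=shot("top","t2")
for s,ce in blobs(it,(100,100,60),(130,255,255)):
    if s[0]<490 and s[1]<260: print(ce,ray(ct,ce,.08).round(3))
E
```

```text
time_s: 6.65
tcp_pos: [0.6307, 0.1244, 0.1909]
eef_rot: [-180.0, -0.2, -19.9]
contact_force: [1.0, 0.2, 3.9]
gripper_width: 0.0109
gripper_force: 25.0
time_s: 7.78
tcp_pos: [0.5874, 0.0088, 0.3401]
eef_rot: [179.9, -0.0, -20.1]
contact_force: [-0.7, -0.8, 0.0]
gripper_width: 0.0445
gripper_force: 0.0
[([187, 151, 24, 61, 678], [195.4, 181.5]), ([412, 231, 18, 53, 342], [422.6, 252.4]), ([221, 238, 10, 46, 196], [224.9, 263.7])]
[0.63548336 0.12229175 0.192     ]
[ 0.48886302 -0.06270141  0.192     ]
[0.54702774 0.1319253  0.192     ]
[ 20.0383854    9.70682361  -1.86438808   0.07966365 -78.43140394
  49.90538561]
[445.5, 184.9] [ 0.535 -0.373  0.08 ]
[480.5, 194.9] [ 0.505 -0.475  0.08 ]
[423.8, 213.9] [ 0.452 -0.308  0.08 ]
[476.0, 230.3] [ 0.403 -0.459  0.08 ]
```

View pics/w2.png

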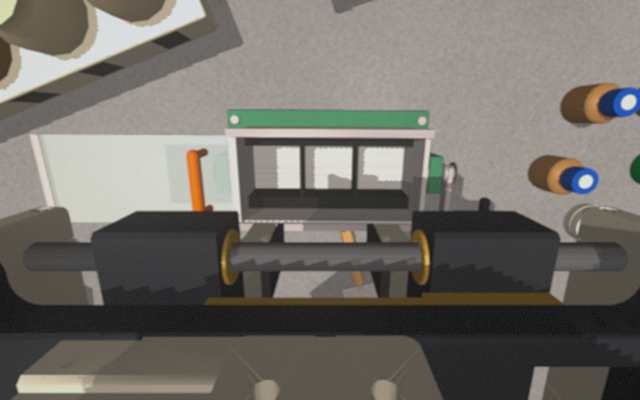

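Cover is open and three empty nests are visible. The jars haven't moved. Next I'll go above jar1.

```bash
python3 - <<'E'
from h import *
st={"eef_rot":[180,0,-20.05],"tcp_pos":[.5874,.0088,.3401]}
c=cam("wrist",st);Rz=R.from_euler('z',-20,degrees=True)
for q in((228,130),(432,130),(238,137),(424,137)):print(Rz.inv().apply(ray(c,q,.159)-[.5858,.0019,0]).round(4))
print(rel((.533,-.373,.22),(180,0,-110)))
E
```

```text
[0.0524 0.1054 0.159 ]
[ 0.052  -0.1044  0.159 ]
[0.0453 0.0956 0.159 ]
[ 0.045  -0.0967  0.159 ]
(array([ 79.1, 379.1, 120.5]), array([ 0.   , -0.002,  1.571]))
```

```bash
python3 -m pendant '[[10,40,0,0,0,0.18],[20,90,0,0,0,0.36],[30,150,0,0,0,0.54],[40,200,0,0,0,0.72],[50,250,20,0,0,0.9],[60,300,50,0,0,1.08],[70,350,80,0,0,1.26],[79,379,110,0,0,1.44],[79,379,120,0,0,1.571],[79,379,120,0,0,1.571],[79,379,120,0,0,1.571]]' 60
python3 - <<'E'
from h import *
c,im=shot("wrist","w3")
for s,ce in blobs(im,(100,120,60),(130,255,255),60): print(s,ce,ray(c,ce,.08).round(4))
print(r.get_state()["joints"].round(1))
E
```

```text
time_s: 9.25
tcp_pos: [0.5346, -0.3719, 0.2214]
eef_rot: [-179.9, -0.1, -109.7]
contact_force: [0.4, 0.8, 0.6]
gripper_width: 0.0601
gripper_force: 0.0
[409, 14, 47, 49, 1232] [430.7, 39.4] [ 0.4074 -0.4647  0.08  ]
[294, 41, 40, 45, 955] [313.4, 63.0] [ 0.5067 -0.4808  0.08  ]
[304, 165, 37, 38, 726] [321.9, 183.1] [ 0.5356 -0.3796  0.08  ]
[405, 197, 38, 39, 641] [421.0, 212.8] [ 0.4558 -0.3199  0.08  ]
[-17.7  19.1  -4.7   0.1 -66.1  -2.1]
```

View pics/w3.png

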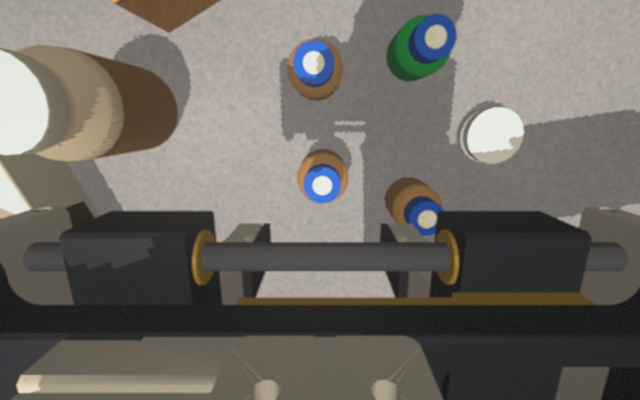

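Wrist view: blue jars at (322,184), (313,63) and (425,213), with the green look-alike at (435,38). The dish at (493,133) is clear of them.

```bash
python3 - <<'E'
from h import *
print(rel((.5357,-.3785,.072),(180,0,-110)))
E
```

```text
(array([  5.8,  -2.7, 149.7]), array([-0.003, -0.001,  0.005]))
```

```bash
python3 -m pendant '[[5.8,-2.7,40,0,0,0.005],[5.8,-2.7,80,0,0,0.005],[5.8,-2.7,115,0,0,0.005],[5.8,-2.7,135,0,0,0.005],[5.8,-2.7,149,0,0,0.005],[5.8,-2.7,149.5,0,0,0.005],[5.8,-2.7,149.5,0,0,0.005]]' 60
python3 -m pendant '[[0,0,0,0,0,0],[0,0,0,0,0,0],[0,0,0,0,0,0],[0,0,0,0,0,0],[0,0,0,0,0,0]]' 30 25
python3 -m pendant '[[0,0,-20,0,0,0],[0,0,-60,0,0,0],[0,0,-110,0,0,0],[0,0,-160,0,0,0],[0,0,-190,0,0,0],[0,0,-190,0,0,0]]'
python3 - <<'E'
from h import *
a=np.radians(-20)
for y in(.066,0,-.066):
    P=(.5858-np.sin(a)*y,.0019+np.cos(a)*y);print(np.round(P,4),rel((*P,.262),(180,0,-110)))
E
```

```text
time_s: 10.18
tcp_pos: [0.5356, -0.379, 0.0726]
eef_rot: [-179.8, -0.1, -110.2]
contact_force: [0.2, -0.7, 0.3]
gripper_width: 0.0596
gripper_force: 0.0
time_s: 10.8
tcp_pos: [0.535, -0.3789, 0.0718]
eef_rot: [-179.9, -0.0, -110.2]
contact_force: [1.1, 1.4, 3.2]
gripper_width: 0.0354
gripper_force: 25.0
time_s: 11.55
tcp_pos: [0.5354, -0.379, 0.2643]
eef_rot: [-179.6, -0.1, -110.2]
contact_force: [0.7, -0.3, -1.4]
gripper_width: 0.0354
gripper_force: 25.0
[0.6084 0.0639] (array([-440.8,   84.6,    1.4]), array([-0.007, -0.001, -0.004]))
[0.5858 0.0019] (array([-374.8,   84.4,    1.4]), array([-0.007, -0.001, -0.004]))
[ 0.5632 -0.0601] (array([-308.8,   84.1,    1.5]), array([-0.007, -0.001, -0.004]))
```

```bash
python3 -m pendant '[[-30,6,0,0,0,0],[-80,16,0,0,0,0],[-135,27,0,0,0,0],[-190,38,0,0,0,0],[-245,49,0,0,0,0],[-300,60,0,0,0,0],[-355,70,0,0,0,0],[-400,79,0,0,0,0],[-430,84,0,0,0,0],[-441,84.6,0,0,0,0],[-441,84.6,0,0,0,0],[-441,84.6,0,0,0,0]]'
python3 - <<'E'
from h import *
print(rel((.6084,.0639,.262),(180,0,-110)),r.get_state()["gripper_width"])
c,im=shot("wrist","w4");cs,s=shot("scene","s4");cv2.imwrite("pics/z4.png",cv2.resize(s[130:320,200:420],None,fx=3,fy=3,interpolation=cv2.INTER_CUBIC))
E
```

```text
time_s: 13.05
tcp_pos: [0.6072, 0.0635, 0.2606]
eef_rot: [-179.9, -0.1, -110.3]
contact_force: [0.1, -0.4, -1.1]
gripper_width: 0.0356
gripper_force: 25.0
(array([-0.8, -1. , -1.4]), array([-0.001, -0.001, -0.005])) 0.03558272981034442
```

View pics/z4.png

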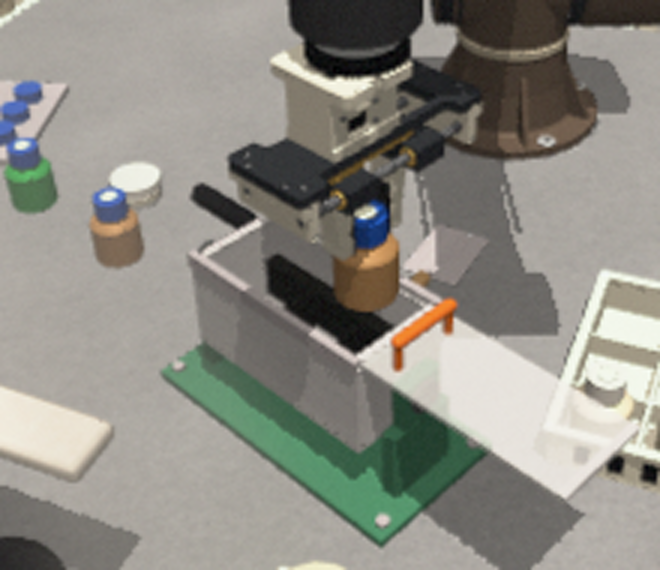

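Jar1 hangs upright over the +y nest, with its white dot at zoom (368,212). I'll check its axis against the TCP.

```bash
python3 - <<'E'
from h import *
cs=cam("scene");P=ray(cs,(200+368/3,130+212/3),.2686);t=np.array(r.get_state()["tcp_pos"]);print(P,t)
print(R.from_euler('z',-20,degrees=True).inv().apply(P-t))
E
```

```text
[0.60825016 0.07040634 0.2686    ] [0.60738    0.06342567 0.2609373 ]
[-0.00156984  0.00685729  0.0076627 ]
```

```bash
python3 -m pendant '[[-0.8,-1,20,0,0,0],[-0.8,-1,45,0,0,0],[-0.8,-1,70,0,0,0],[-0.8,-1,90,0,0,0],[-0.8,-1,100,0,0,0],[-0.8,-1,107,0,0,0],[-0.8,-1,110,0,0,0],[-0.8,-1,110,0,0,0]]'
```

```text
time_s: 14.15
tcp_pos: [0.6091, 0.0648, 0.1514]
eef_rot: [-179.9, -0.0, -110.2]
contact_force: [0.3, -0.2, -1.3]
gripper_width: 0.0355
gripper_force: 25.0
```

No contact so far, so the jar is inside the nest. I'll lower it fully and release.

```bash
python3 -m pendant '[[0,0,3,0,0,0],[0,0,5.5,0,0,0],[0,0,5.5,0,0,0],[0,0,5.5,0,0,0]]'
python3 -m pendant '[[0,0,0,0,0,0],[0,0,0,0,0,0],[0,0,0,0,0,0],[0,0,-20,0,0,0],[0,0,-60,0,0,0],[0,0,-100,0,0,0],[0,0,-120,0,0,0],[0,0,-120,0,0,0]]' 46
python3 - <<'E'
from h import *
c,im=shot("top","t5")
for s,ce in blobs(im,(100,100,60),(130,255,255)):
    if s[0]<490 and s[1]<260: print(s,ce,ray(c,ce,.08).round(3),ray(c,ce,.154).round(3))
print(rel((.507,-.482,.22),(180,0,-110)))
E
```

```text
time_s: 14.65
tcp_pos: [0.6091, 0.0649, 0.146]
eef_rot: [-179.9, -0.0, -110.2]
contact_force: [-3.4, 0.9, 4.6]
gripper_width: 0.0353
gripper_force: 25.0
time_s: 15.65
tcp_pos: [0.6096, 0.0651, 0.2673]
eef_rot: [-179.7, 0.1, -110.2]
contact_force: [0.4, -0.3, -0.4]
gripper_width: 0.0459
gripper_force: 0.0
[475, 189, 13, 12, 77] [480.5, 194.9] [ 0.505 -0.475  0.08 ] [ 0.501 -0.44   0.154]
[418, 209, 13, 11, 73] [423.8, 213.9] [ 0.452 -0.308  0.08 ] [ 0.451 -0.286  0.154]
[470, 225, 14, 12, 88] [476.0, 230.3] [ 0.403 -0.459  0.08 ] [ 0.406 -0.425  0.154]
(array([548.5, -93.5,  45.8]), array([-0.002,  0.   , -0.004]))
```

```bash
python3 -m pendant '[[30,-5,0,0,0,0],[85,-15,0,0,0,0],[145,-25,0,0,0,0],[205,-35,0,0,0,0],[265,-45,0,0,0,0],[325,-55,10,0,0,0],[385,-65,20,0,0,0],[430,-75,30,0,0,0],[465,-85,40,0,0,0],[483,-93,46,0,0,0],[483,-93,46,0,0,0],[483,-93,46,0,0,0]]' 60
cat > cap.py <<'E'
from h import *
import sys
c,im=shot("wrist",sys.argv[1])
for s,ce in blobs(im,(100,120,60),(130,255,255),60):
    m=np.zeros(im.shape[:2],np.uint8)
    x,y,w,h,_=s
    # white dot at the centre of the cap top
    hsv=cv2.cvtColor(im[y:y+h,x:x+w],cv2.COLOR_BGR2HSV);wm=cv2.inRange(hsv,(0,0,110),(180,90,255))
    n,l,st,cc=cv2.connectedComponentsWithStats(wm)
    k=[i for i in range(1,n) if st[i][0]>2 and st[i][1]>2 and st[i][0]+st[i][2]<w-2 and st[i][1]+st[i][3]<h-2 and st[i][4]>30]
    for i in k:
        q=cc[i]+[x,y];P=ray(c,q,.08);print(s,ce,"dot",q.round(1),P.round(4),rel((P[0],P[1],.072),(180,0,-110)))
E
python3 cap.py w6
```

```text
time_s: 17.2
tcp_pos: [0.5293, -0.4198, 0.2197]
eef_rot: [-179.9, -0.0, -110.2]
contact_force: [-1.1, -0.5, 0.1]
gripper_width: 0.06
gripper_force: 0.0
[417, 73, 46, 42, 1054] [438.4, 94.4] dot [443.4  94. ] [ 0.4031 -0.4654  0.08  ] (array([ 86.4, 103.1, 148. ]), array([-0.002, -0.001, -0.003]))
[307, 100, 38, 39, 766] [325.6, 118.6] dot [325.5 119. ] [ 0.5067 -0.4811  0.08  ] (array([ 65.5,   0.5, 148.2]), array([-0.002, -0.001, -0.003]))
```

```bash
python3 -m pendant '[[30,0.5,20,0,0,-0.003],[65.5,0.5,50,0,0,-0.003],[65.5,0.5,90,0,0,-0.003],[65.5,0.5,120,0,0,-0.003],[65.5,0.5,140,0,0,-0.003],[65.5,0.5,148,0,0,-0.003],[65.5,0.5,148,0,0,-0.003],[65.5,0.5,148,0,0,-0.003]]' 60
python3 -m pendant '[[0,0,0,0,0,0],[0,0,0,0,0,0],[0,0,0,0,0,0],[0,0,0,0,0,0],[0,0,0,0,0,0]]' 30 25
python3 -m pendant '[[0,0,-20,0,0,0],[0,0,-60,0,0,0],[0,0,-110,0,0,0],[0,0,-160,0,0,0],[0,0,-190,0,0,0],[0,0,-190,0,0,0],[0,0,-190,0,0,0]]'
python3 - <<'E'
from h import *
print(rel((.5858,.0019,.262),(180,0,-110)))
E
```

```text
time_s: 18.25
tcp_pos: [0.5071, -0.4821, 0.0734]
eef_rot: [-179.8, -0.1, -110.0]
contact_force: [0.5, -0.6, -0.3]
gripper_width: 0.0603
gripper_force: 0.0
time_s: 18.88
tcp_pos: [0.5062, -0.4821, 0.0723]
eef_rot: [-179.9, -0.0, -110.1]
contact_force: [-1.1, 1.0, 2.8]
gripper_width: 0.0354
gripper_force: 25.0
time_s: 19.75
tcp_pos: [0.5056, -0.4813, 0.2608]
eef_rot: [-180.0, 0.0, -110.1]
contact_force: [-0.1, 0.0, -1.6]
gripper_width: 0.0355
gripper_force: 25.0
(array([-481.4,   90.4,   -1.1]), array([-0.   ,  0.   , -0.001]))
```

```bash
python3 -m pendant '[[-30,6,0,0,0,0],[-80,15,0,0,0,0],[-135,25,0,0,0,0],[-190,36,0,0,0,0],[-245,46,0,0,0,0],[-300,57,0,0,0,0],[-355,67,0,0,0,0],[-410,77,0,0,0,0],[-455,87,0,0,0,0],[-476,90.4,0,0,0,0],[-481.4,90.4,0,0,0,0],[-481.4,90.4,0,0,0,0],[-481.4,90.4,0,0,0,0]]'
python3 - <<'E'
from h import *
print(rel((.5858,.0019,.1465),(180,0,-110)))
E
```

```text
time_s: 21.38
tcp_pos: [0.5859, 0.0004, 0.2613]
eef_rot: [-179.9, -0.1, -110.1]
contact_force: [-0.4, -0.9, -1.7]
gripper_width: 0.0353
gripper_force: 25.0
(array([ -1.5,   0.7, 114.8]), array([-0.001, -0.001, -0.002]))
```

```bash
python3 -m pendant '[[-1.5,0.5,20,0,0,0],[-1.5,0.5,45,0,0,0],[-1.5,0.5,70,0,0,0],[-1.5,0.5,90,0,0,0],[-1.5,0.5,102,0,0,0],[-1.5,0.5,108,0,0,0],[-1.5,0.5,110,0,0,0],[-1.5,0.5,110,0,0,0]]'
```

```text
time_s: 22.38
tcp_pos: [0.5866, 0.0029, 0.1521]
eef_rot: [-179.9, -0.0, -110.0]
contact_force: [0.7, 0.9, -0.9]
gripper_width: 0.0355
gripper_force: 25.0
```

```bash
python3 -m pendant '[[0,0,3,0,0,0],[0,0,5.5,0,0,0],[0,0,5.5,0,0,0],[0,0,5.5,0,0,0]]'
python3 -m pendant '[[0,0,0,0,0,0],[0,0,0,0,0,0],[0,0,0,0,0,0],[0,0,-20,0,0,0],[0,0,-60,0,0,0],[0,0,-100,0,0,0],[0,0,-120,0,0,0],[0,0,-120,0,0,0]]' 46
python3 - <<'E'
from h import *
c,im=shot("top","t7")
for s,ce in blobs(im,(100,100,60),(130,255,255)):
    if s[0]<490 and s[1]<260: print(s,ce,ray(c,ce,.08).round(3),ray(c,ce,.154).round(3))
print(rel((.478,-.257,.22),(180,0,-110)))
E
```

```text
time_s: 22.88
tcp_pos: [0.5865, 0.003, 0.1468]
eef_rot: [-179.9, -0.0, -110.0]
contact_force: [-3.3, 1.2, 5.5]
gripper_width: 0.035
gripper_force: 25.0
time_s: 23.88
tcp_pos: [0.587, 0.0032, 0.2678]
eef_rot: [-179.7, 0.1, -110.1]
contact_force: [-0.4, -0.3, -1.2]
gripper_width: 0.0455
gripper_force: 0.0
[418, 209, 13, 11, 71] [424.0, 213.9] [ 0.452 -0.309  0.08 ] [ 0.451 -0.286  0.154]
[470, 225, 14, 12, 88] [476.0, 230.3] [ 0.403 -0.459  0.08 ] [ 0.406 -0.425  0.154]
(array([281.5,  12.6,  46.2]), array([-0.003,  0.   , -0.001]))
```

```bash
python3 -m pendant '[[30,2,0,0,0,0],[85,4,0,0,0,0],[145,6,0,0,0,0],[205,9,15,0,0,0],[250,11,35,0,0,0],[275,12.6,46,0,0,0],[281.5,12.6,46,0,0,0],[281.5,12.6,46,0,0,0],[281.5,12.6,46,0,0,0]]' 60
python3 cap.py w8
```

```text
time_s: 25.05
tcp_pos: [0.4784, -0.2565, 0.2204]
eef_rot: [-179.9, -0.0, -110.0]
contact_force: [-0.7, -0.7, 0.1]
gripper_width: 0.06
gripper_force: 0.0
[313, 104, 38, 39, 752] [331.6, 122.6] dot [331.7 123. ] [ 0.4522 -0.3128  0.08  ] (array([ 61.9,   5.8, 148.5]), array([-0.002, -0.001,  0.   ]))
```

```bash
python3 -m pendant '[[30,5.8,20,0,0,0],[61.9,5.8,50,0,0,0],[61.9,5.8,90,0,0,0],[61.9,5.8,120,0,0,0],[61.9,5.8,140,0,0,0],[61.9,5.8,148,0,0,0],[61.9,5.8,148,0,0,0],[61.9,5.8,148,0,0,0]]' 60
python3 -m pendant '[[0,0,0,0,0,0],[0,0,0,0,0,0],[0,0,0,0,0,0],[0,0,0,0,0,0],[0,0,0,0,0,0]]' 30 25
python3 -m pendant '[[0,0,-20,0,0,0],[0,0,-60,0,0,0],[0,0,-110,0,0,0],[0,0,-160,0,0,0],[0,0,-190,0,0,0],[0,0,-190,0,0,0],[0,0,-190,0,0,0]]'
python3 - <<'E'
from h import *
print(rel((.5632,-.0601,.262),(180,0,-110)))
E
```

```text
time_s: 26.1
tcp_pos: [0.4522, -0.3135, 0.0732]
eef_rot: [-179.8, -0.0, -110.0]
contact_force: [-0.6, 0.1, -0.2]
gripper_width: 0.0598
gripper_force: 0.0
time_s: 26.72
tcp_pos: [0.4515, -0.3136, 0.0725]
eef_rot: [-179.9, -0.0, -110.1]
contact_force: [-0.1, -0.6, 3.3]
gripper_width: 0.0359
gripper_force: 25.0
time_s: 27.6
tcp_pos: [0.4506, -0.3128, 0.2612]
eef_rot: [-180.0, -0.0, -110.1]
contact_force: [-0.7, 0.9, -1.8]
gripper_width: 0.0358
gripper_force: 25.0
(array([-276. ,  -19.1,   -0.8]), array([-0.   , -0.   , -0.001]))
```

```bash
python3 -m pendant '[[-30,-2,0,0,0,0],[-80,-6,0,0,0,0],[-135,-10,0,0,0,0],[-190,-14,0,0,0,0],[-240,-17,0,0,0,0],[-268,-19,0,0,0,0],[-276,-19,0,0,0,0],[-276,-19,0,0,0,0],[-276,-19,0,0,0,0]]'
python3 - <<'E'
from h import *
print(rel((.5632,-.0601,.1465),(180,0,-110)))
E
```

```text
time_s: 28.72
tcp_pos: [0.563, -0.0613, 0.2617]
eef_rot: [-179.9, -0.1, -110.1]
contact_force: [-0.4, -0.2, -1.2]
gripper_width: 0.0353
gripper_force: 25.0
(array([ -1.3,   0.4, 115.2]), array([-0.001, -0.001, -0.002]))
```

```bash
python3 -m pendant '[[-1,0.4,20,0,0,0],[-1,0.4,45,0,0,0],[-1,0.4,70,0,0,0],[-1,0.4,90,0,0,0],[-1,0.4,102,0,0,0],[-1,0.4,108,0,0,0],[-1,0.4,110,0,0,0],[-1,0.4,110,0,0,0]]'
```

```text
time_s: 29.72
tcp_pos: [0.564, -0.0596, 0.1526]
eef_rot: [-179.9, -0.0, -110.1]
contact_force: [-0.5, 0.5, -0.5]
gripper_width: 0.0354
gripper_force: 25.0
```

```bash
python3 -m pendant '[[0,0,3,0,0,0],[0,0,5.5,0,0,0],[0,0,5.5,0,0,0],[0,0,5.5,0,0,0]]'
python3 -m pendant '[[0,0,0,0,0,0],[0,0,0,0,0,0],[0,0,0,0,0,0],[0,0,-20,0,0,0],[0,0,-60,0,0,0],[0,0,-120,0,0,-0.18],[0,0,-180,0,0,-0.36],[0,0,-190,0,0,-0.54],[0,0,-190,0,0,-0.72],[-20,0,-190,0,0,-0.9],[-40,0,-190,0,0,-1.08],[-60,0,-190,0,0,-1.26],[-70,0,-190,0,0,-1.44],[-70,0,-190,0,0,-1.571],[-70,0,-190,0,0,-1.571],[-70,0,-190,0,0,-1.571]]' 46
python3 - <<'E'
from h import *
c,im=shot("wrist","w9")
b=blobs(im,(5,180,120),(20,255,255),200);print(b,ray(c,b[0][1],.192))
print(rel((.6307,.1244,.26),(180,0,-20)),rel((.6307,.1244,.191),(180,0,-20)))
E
```

```text
time_s: 30.22
tcp_pos: [0.5639, -0.0595, 0.147]
eef_rot: [-179.9, -0.0, -110.0]
contact_force: [-1.2, 0.4, 4.3]
gripper_width: 0.0354
gripper_force: 25.0
time_s: 32.22
tcp_pos: [0.5874, 0.0063, 0.3365]
eef_rot: [180.0, -0.1, -20.2]
contact_force: [0.2, 0.3, -0.1]
gripper_width: 0.0459
gripper_force: 0.0
[([184, 153, 16, 58, 575], [191.3, 182.0])] [0.63705285 0.12187148 0.192     ]
(array([  -0.3, -125.9,   76.4]), array([ 0.001, -0.002, -0.003])) (array([  -0.4, -125.9,  145.4]), array([ 0.001, -0.002, -0.003]))
```

View pics/w9.png

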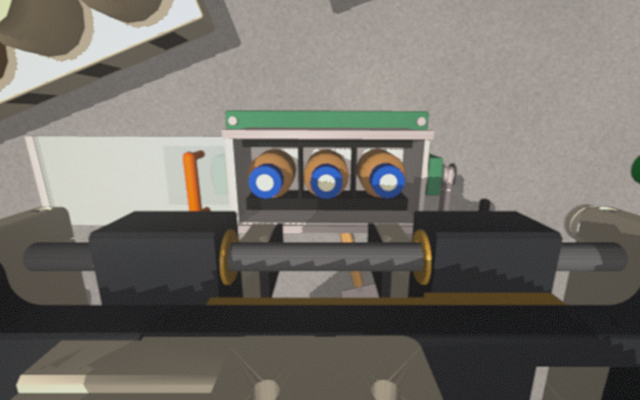

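All three jars stand upright in their nests, with caps at (265,181), (327,180) and (388,181). Next I'll grasp the bar and shut the cover.

```bash
python3 -m pendant '[[0,-40,20,0,0,0],[0,-90,40,0,0,0],[0,-126,60,0,0,0],[0,-126,75,0,0,0],[0,-126,75,0,0,0],[0,-126,100,0,0,0],[0,-126,130,0,0,0],[0,-126,145,0,0,0],[0,-126,145,0,0,0],[0,-126,145,0,0,0]]' 46
python3 -m pendant '[[0,0,0,0,0,0],[0,0,0,0,0,0],[0,0,0,0,0,0],[0,0,0,0,0,0],[0,0,0,0,0,0],[0,0,0,0,0,0]]' 0 25
python3 -m pendant '[[0,5,0,0,0,0],[0,15,0,0,0,0],[0,27,0,0,0,0],[0,40,0,0,0,0],[0,54,0,0,0,0],[0,68,0,0,0,0],[0,82,0,0,0,0],[0,96,0,0,0,0],[0,110,0,0,0,0],[0,124,0,0,0,0],[0,138,0,0,0,0],[0,152,0,0,0,0],[0,166,0,0,0,0],[0,178,0,0,0,0],[0,188,0,0,0,0],[0,194,0,0,0,0],[0,198,0,0,0,0],[0,200,0,0,0,0],[0,201.5,0,0,0,0],[0,201.5,0,0,0,0]]'
python3 - <<'E'
from h import *
print(rel((.5858,.0019,.191),(180,0,-20)))
E
```

```text
time_s: 33.52
tcp_pos: [0.6317, 0.1246, 0.193]
eef_rot: [-180.0, -0.2, -20.1]
contact_force: [0.3, 0.0, 0.5]
gripper_width: 0.0458
gripper_force: 0.0
time_s: 34.28
tcp_pos: [0.6309, 0.1246, 0.1915]
eef_rot: [180.0, -0.1, -20.0]
contact_force: [0.4, -0.2, 1.5]
gripper_width: 0.0107
gripper_force: 25.0
time_s: 36.78
tcp_pos: [0.5629, -0.0622, 0.1915]
eef_rot: [-179.7, -0.2, -20.0]
contact_force: [0.3, 17.8, 0.2]
gripper_width: 0.0111
gripper_force: 25.0
(array([ -0.4, -68. ,   0.8]), array([-0.005, -0.003, -0.001]))
```

The cover is shut: it met the stop at 17.8 N, with the bar over the axle. Now to the crank.

```bash
python3 -m pendant '[[0,0,0,0,0,0],[0,0,0,0,0,0],[0,0,0,0,0,0],[0,0,-30,0,0,0],[0,0,-70,0,0,0],[0,0,-90,0,0,0.18],[0,20,-90,0,0,0.36],[-10,40,-90,0,0,0.54],[-20,60,-90,0,0,0.72],[-30,80,-90,0,0,0.9],[-40,100,-90,0,0,1.08],[-50,115,-90,0,0,1.26],[-60,125,-90,0,0,1.44],[-60,130,-90,0,0,1.571],[-60,130,-90,0,0,1.571],[-60,130,-90,0,0,1.571]]' 46
python3 - <<'E'
from h import *
c,im=shot("wrist","w10");cs,s=shot("scene","s10")
cv2.imwrite("pics/z10.png",np.hstack([im[:,150:550],cv2.resize(s[150:300,200:350],(400,400))]))
print(rel((.4614,-.1644,.115),(180,0,-110)))
E
```

```text
time_s: 38.78
tcp_pos: [0.4608, -0.1663, 0.2815]
eef_rot: [-179.9, -0.1, -109.9]
contact_force: [-0.0, 1.2, -0.5]
gripper_width: 0.0461
gripper_force: 0.0
(array([ -1.9,   0.3, 166.5]), array([-0.002, -0.001,  0.001]))
```

View pics/z10.png

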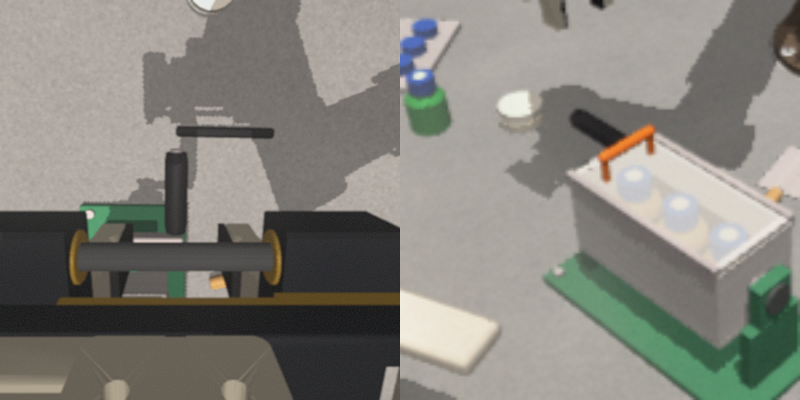

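The cover is shut over the three jars, and the grip is centred under the tool at column 326. I'll descend and grip.

```bash
python3 -m pendant '[[0,0.3,40,0,0,0],[0,0.3,85,0,0,0],[0,0.3,120,0,0,0],[0,0.3,145,0,0,0],[0,0.3,160,0,0,0],[0,0.3,166,0,0,0],[0,0.3,166,0,0,0],[0,0.3,166,0,0,0]]' 50
python3 -m pendant '[[0,0,0,0,0,0],[0,0,0,0,0,0],[0,0,0,0,0,0],[0,0,0,0,0,0],[0,0,0,0,0,0]]' 0 35
```

```text
time_s: 39.88
tcp_pos: [0.4614, -0.1662, 0.1165]
eef_rot: [-179.8, -0.0, -110.0]
contact_force: [-0.5, -0.3, -0.4]
gripper_width: 0.0498
gripper_force: 0.0
time_s: 40.5
tcp_pos: [0.4605, -0.1662, 0.1156]
eef_rot: [-179.9, -0.0, -110.1]
contact_force: [-1.3, 1.5, 3.3]
gripper_width: 0.0231
gripper_force: 35.0
```

```bash
python3 -m pendant '[[0,-0.7,-9.4,0,0,0],[0,-2.9,-18.5,0,0,0],[0,-11.5,-35.3,0,0,0],[0,-24.7,-48.5,0,0,0],[0,-41.5,-57.1,0,0,0],[0,-60,-60,0,0,0],[0,-78.5,-57.1,0,0,0],[0,-95.3,-48.5,0,0,0],[0,-108.5,-35.3,0,0,0],[0,-117.1,-18.5,0,0,0],[0,-120,0,0,0,0]]'
```

```text
time_s: 41.88
tcp_pos: [0.5731, -0.2081, 0.1168]
eef_rot: [-179.9, -0.1, -110.0]
contact_force: [-8.5, 2.3, 6.9]
gripper_width: 0.0232
gripper_force: 35.0
```

```bash
python3 -m pendant '[[0,2.9,18.5,0,0,0],[0,11.5,35.3,0,0,0],[0,24.7,48.5,0,0,0],[0,41.5,57.1,0,0,0],[0,60,60,0,0,0],[0,78.5,57.1,0,0,0],[0,95.3,48.5,0,0,0],[0,108.5,35.3,0,0,0],[0,117.1,18.5,0,0,0],[0,120,0,0,0,0],[0,117.1,-18.5,0,0,0],[0,108.5,-35.3,0,0,0],[0,95.3,-48.5,0,0,0],[0,78.5,-57.1,0,0,0],[0,60,-60,0,0,0],[0,41.5,-57.1,0,0,0],[0,24.7,-48.5,0,0,0],[0,11.5,-35.3,0,0,0],[0,2.9,-18.5,0,0,0],[0,0,0,0,0,0]]'
```

```text
time_s: 44.38
tcp_pos: [0.5731, -0.2081, 0.1176]
eef_rot: [-179.9, -0.1, -110.0]
contact_force: [-7.3, 0.5, 7.3]
gripper_width: 0.0233
gripper_force: 35.0
```

```bash
python3 -m pendant '[[0,2.9,18.5,0,0,0],[0,11.5,35.3,0,0,0],[0,24.7,48.5,0,0,0],[0,41.5,57.1,0,0,0],[0,60,60,0,0,0],[0,78.5,57.1,0,0,0],[0,95.3,48.5,0,0,0],[0,108.5,35.3,0,0,0],[0,117.1,18.5,0,0,0],[0,120,0,0,0,0],[0,117.1,-18.5,0,0,0],[0,108.5,-35.3,0,0,0],[0,95.3,-48.5,0,0,0],[0,78.5,-57.1,0,0,0],[0,60,-60,0,0,0],[0,41.5,-57.1,0,0,0],[0,24.7,-48.5,0,0,0],[0,11.5,-35.3,0,0,0],[0,2.9,-18.5,0,0,0],[0,0,0,0,0,0]]'
```

```text
time_s: 46.88
tcp_pos: [0.5731, -0.208, 0.1179]
eef_rot: [-179.9, -0.1, -110.0]
contact_force: [-6.0, -0.6, 7.4]
gripper_width: 0.0232
gripper_force: 35.0
```

```bash
python3 -m pendant '[[0,2.9,18.5,0,0,0],[0,11.5,35.3,0,0,0],[0,24.7,48.5,0,0,0],[0,41.5,57.1,0,0,0],[0,60,60,0,0,0],[0,78.5,57.1,0,0,0],[0,95.3,48.5,0,0,0],[0,108.5,35.3,0,0,0],[0,117.1,18.5,0,0,0],[0,120,0,0,0,0],[0,117.1,-18.5,0,0,0],[0,108.5,-35.3,0,0,0],[0,95.3,-48.5,0,0,0],[0,78.5,-57.1,0,0,0],[0,60,-60,0,0,0],[0,41.5,-57.1,0,0,0],[0,24.7,-48.5,0,0,0],[0,11.5,-35.3,0,0,0],[0,2.9,-18.5,0,0,0],[0,0,0,0,0,0]]'
python3 -m pendant '[[0,2.9,18.5,0,0,0],[0,11.5,35.3,0,0,0],[0,24.7,48.5,0,0,0],[0,41.5,57.1,0,0,0],[0,60,60,0,0,0],[0,78.5,57.1,0,0,0],[0,95.3,48.5,0,0,0],[0,108.5,35.3,0,0,0],[0,117.1,18.5,0,0,0],[0,120,0,0,0,0],[0,119.4,-8.4,0,0,0],[0,119.4,-8.4,0,0,0],[0,119.4,-8.4,0,0,0],[0,120,-4,0,0,0],[0,120,0,0,0,0],[0,120,1,0,0,0],[0,120,0,0,0,0],[0,120,0,0,0,0]]'
```

```text
time_s: 49.38
tcp_pos: [0.5731, -0.208, 0.1179]
eef_rot: [-179.9, -0.1, -110.0]
contact_force: [-7.9, -0.7, 6.5]
gripper_width: 0.0228
gripper_force: 35.0
time_s: 51.62
tcp_pos: [0.4605, -0.1661, 0.115]
eef_rot: [-179.9, -0.0, -110.1]
contact_force: [0.0, -0.8, -4.9]
gripper_width: 0.0228
gripper_force: 35.0
```

```bash
python3 -m pendant '[[0,0,0,0,0,0],[0,0,0,0,0,0],[0,0,0,0,0,0],[0,0,-40,0,0,0],[0,0,-90,0,0,0],[0,0,-140,0,0,0],[0,0,-190,0,0,0],[-30,-10,-240,0,0,0],[-80,-30,-245,0,0,0],[-130,-45,-245,0,0,0],[-152,-50,-245,0,0,0],[-152,-50,-245,0,0,0],[-152,-50,-245,0,0,0]]' 50
python3 - <<'E'
from h import *
c,im=shot("wrist","w11");cv2.imwrite("pics/z11.png",im[60:300,200:460])
b=blobs(im,(5,180,120),(20,255,255),200);print(b)
P=ray(c,b[0][1],.192);print(P,rel((P[0],P[1],.25),(180,0,-20)),rel((P[0],P[1],.191),(180,0,-20)))
E
```

```text
time_s: 53.25
tcp_pos: [0.559, -0.0407, 0.3606]
eef_rot: [-179.9, -0.1, -110.1]
contact_force: [0.5, 0.5, -0.3]
gripper_width: 0.05
gripper_force: 0.0
[([282, 161, 68, 10, 613], [315.6, 165.8])]
[ 0.56193741 -0.06218699  0.192     ] (array([ 18.8,  -9.9, 110.8]), array([-1.000e-03, -2.000e-03, -1.572e+00])) (array([ 18.8,  -9.8, 169.8]), array([-1.000e-03, -2.000e-03, -1.572e+00]))
```

View pics/z11.png

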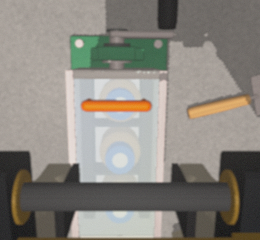

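The cover stayed shut, the drum is level and the bar is at (316,166), so I'll open it again.

```bash
python3 -m pendant '[[18.8,-9.8,40,0,0,-0.18],[18.8,-9.8,60,0,0,-0.36],[18.8,-9.8,60,0,0,-0.54],[18.8,-9.8,60,0,0,-0.72],[18.8,-9.8,60,0,0,-0.9],[18.8,-9.8,60,0,0,-1.08],[18.8,-9.8,90,0,0,-1.26],[18.8,-9.8,110,0,0,-1.44],[18.8,-9.8,110,0,0,-1.571],[18.8,-9.8,110,0,0,-1.571],[18.8,-9.8,140,0,0,-1.571],[18.8,-9.8,169,0,0,-1.571],[18.8,-9.8,169,0,0,-1.571],[18.8,-9.8,169,0,0,-1.571]]' 46 25
python3 -m pendant '[[0,0,0,0,0,0],[0,0,0,0,0,0],[0,0,0,0,0,0],[0,0,0,0,0,0],[0,0,0,0,0,0],[0,0,0,0,0,0]]' 0 25
python3 -m pendant '[[0,-4,0,0,0,0],[0,-12,0,0,0,0],[0,-24,0,0,0,0],[0,-38,0,0,0,0],[0,-52,0,0,0,0],[0,-66,0,0,0,0],[0,-80,0,0,0,0],[0,-94,0,0,0,0],[0,-108,0,0,0,0],[0,-122,0,0,0,0],[0,-136,0,0,0,0],[0,-150,0,0,0,0],[0,-164,0,0,0,0],[0,-176,0,0,0,0],[0,-186,0,0,0,0],[0,-194,0,0,0,0],[0,-198,0,0,0,0],[0,-199,0,0,0,0],[0,-199,0,0,0,0]]'
```

```text
time_s: 55.05
tcp_pos: [0.5632, -0.0618, 0.1931]
eef_rot: [180.0, -0.2, -20.1]
contact_force: [0.2, -0.8, 0.5]
gripper_width: 0.0462
gripper_force: 0.0
time_s: 55.8
tcp_pos: [0.5625, -0.0615, 0.1917]
eef_rot: [180.0, -0.1, -20.0]
contact_force: [-1.2, -0.0, 1.8]
gripper_width: 0.011
gripper_force: 25.0
time_s: 58.18
tcp_pos: [0.631, 0.126, 0.1917]
eef_rot: [180.0, -0.1, -20.0]
contact_force: [4.7, -2.8, 4.6]
gripper_width: 0.011
gripper_force: 25.0
```

```bash
python3 -m pendant '[[0,0,0,0,0,0],[0,0,0,0,0,0],[0,0,0,0,0,0],[0,0,-40,0,0,0],[0,0,-100,0,0,0],[0,10,-130,0,0,0.18],[0,20,-130,0,0,0.36],[0,30,-130,0,0,0.54],[0,40,-130,0,0,0.72],[0,50,-130,0,0,0.9],[0,60,-130,0,0,1.08],[0,66,-130,0,0,1.26],[0,66,-130,0,0,1.44],[0,66,-130,0,0,1.571],[0,66,-130,0,0,1.571],[0,66,-130,0,0,1.571]]' 46
sed -i 's/\.08)/ZC)/;s/\.072)/ZC-.008)/;s/^import sys/import sys;ZC=float(sys.argv[2])/' cap.py; python3 cap.py w12 .154
python3 - <<'E'
from h import *
print(rel((.5862,.003,.262),(180,0,-110)),r.get_state()["joints"].round(0))
im=cv2.imread("pics/w12.png");cv2.imwrite("pics/z12.png",im[:240,200:450])
E
```

```text
time_s: 60.18
tcp_pos: [0.6077, 0.0637, 0.3213]
eef_rot: [-179.9, -0.0, -109.9]
contact_force: [0.9, 0.2, -0.4]
gripper_width: 0.0461
gripper_force: 0.0
[312, 27, 37, 43, 842] [329.6, 48.1] dot [330.1  47.1] [ 0.5595 -0.057   0.154 ] (array([129.7,   4.5, 175.4]), array([-0.001, -0.001,  0.002]))
[312, 104, 35, 35, 620] [329.1, 120.8] dot [329.2 121. ] [0.5827 0.0053 0.154 ] (array([ 63.2,   4. , 175.4]), array([-0.001, -0.001,  0.002]))
[312, 169, 33, 35, 625] [328.0, 185.9] dot [328.3 187.4] [0.6059 0.0675 0.154 ] (array([ -3.2,   3.3, 175.3]), array([-0.001, -0.001,  0.002]))
(array([64.3, -0.3, 59.4]), array([-0.001, -0.001,  0.002])) [ 24.  12.  -1.   0. -77. -44.]
```

View pics/z12.png

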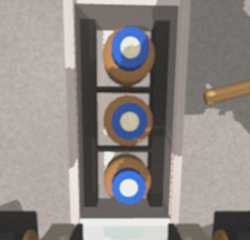

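The drum is open with all jars upright and caps at wrist pixels (330,47), (329,121) and (328,187). They sit about 3.5 mm towards −x. I'll pick the +y jar first.

```bash
python3 -m pendant '[[-3.2,1.5,50,0,0,0],[-3.2,1.5,90,0,0,0],[-3.2,1.5,120,0,0,0],[-3.2,1.5,145,0,0,0],[-3.2,1.5,162,0,0,0],[-3.2,1.5,172,0,0,0],[-3.2,1.5,175,0,0,0],[-3.2,1.5,175,0,0,0],[-3.2,1.5,175,0,0,0]]' 44 25
python3 -m pendant '[[0,0,0,0,0,0],[0,0,0,0,0,0],[0,0,0,0,0,0],[0,0,0,0,0,0],[0,0,0,0,0,0]]' 30 25
python3 -m pendant '[[0,0,-10,0,0,0],[0,0,-30,0,0,0],[0,0,-60,0,0,0],[0,0,-95,0,0,0],[0,0,-118,0,0,0],[0,0,-120,0,0,0],[0,0,-120,0,0,0]]'
python3 - <<'E'
from h import *
print(rel((.447,.355,.262),(180,0,-88.5)))
E
```

```text
time_s: 61.35
tcp_pos: [0.6082, 0.067, 0.1473]
eef_rot: [-179.8, 0.0, -110.0]
contact_force: [0.6, -0.6, 0.3]
gripper_width: 0.0439
gripper_force: 0.0
time_s: 61.98
tcp_pos: [0.608, 0.067, 0.147]
eef_rot: [-179.9, -0.0, -110.0]
contact_force: [-2.0, 1.0, 5.1]
gripper_width: 0.0359
gripper_force: 25.0
time_s: 62.85
tcp_pos: [0.6071, 0.067, 0.2657]
eef_rot: [-180.0, -0.1, -110.1]
contact_force: [0.2, -0.7, -1.5]
gripper_width: 0.0352
gripper_force: 25.0
(array([-215.6,  249.2,    3.3]), array([-0.   , -0.001, -0.376]))
```

```bash
python3 -m pendant '[[0,0,-20,0,0,0],[0,10,-40,0,0,0],[-10,40,-50,0,0,0],[-40,80,-50,0,0,-0.05],[-80,120,-50,0,0,-0.1],[-120,160,-50,0,0,-0.2],[-160,200,-40,0,0,-0.3],[-190,230,-20,0,0,-0.376],[-210,245,0,0,0,-0.376],[-215.6,249.2,3,0,0,-0.376],[-215.6,249.2,3,0,0,-0.376],[-215.6,249.2,3,0,0,-0.376]]'
python3 - <<'E'
from h import *
print(r.get_state()["joints"].round(0));c,im=shot("wrist","w13")
E
```

```text
time_s: 64.35
tcp_pos: [0.448, 0.3545, 0.2634]
eef_rot: [-179.9, -0.1, -88.6]
contact_force: [-0.6, 0.9, -1.5]
gripper_width: 0.0353
gripper_force: 25.0
[ 58.  10. -11.   0. -69. -57.]
```

View pics/w13.png

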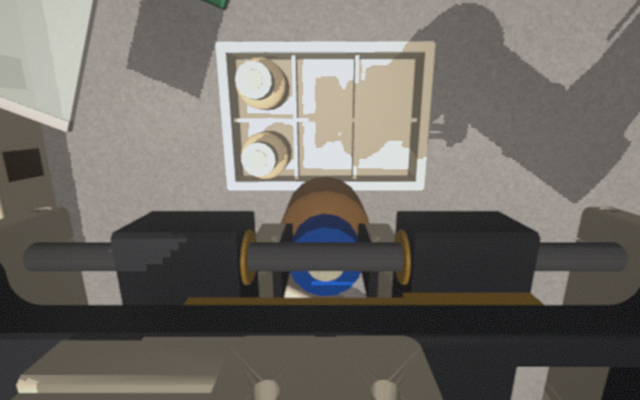

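View: crate corners at (217,43), (434,42), (424,188) and (228,189). The white jars are on the left, the four cells on the right are free, and jar1 is held upright.

```bash
cat > crate.py <<'E'
from h import *
import json
st={"eef_rot":[-179.9,-.1,-88.6],"tcp_pos":[.448,.3545,.2634]};c=cam("wrist",st)
q=np.array([ray(c,p,.046)[:2] for p in((217,43),(434,42),(424,188),(228,189))]);print(q.round(4))
ctr=q.mean(0);yaw=np.degrees(np.arctan2(*( (q[0]-q[1])+(q[3]-q[2]))[::-1]));print(ctr,yaw,np.linalg.norm(q[0]-q[1]),np.linalg.norm(q[0]-q[3]))
d=[ray(c,p,.03)[:2] for p in((295,120),(355,120))];print("crosses",d,"mid should be ctr -36 x")
Rz=R.from_euler('z',yaw,degrees=True).as_matrix()[:2,:2]
print([(Rz.T@(p-ctr)).round(4).tolist() for p in d])
for x in(-.072,0):
    for y in(.0365,-.0365):
        P=ctr+Rz@[x,y];print((x,y),P.round(4),rel((*P,.262),(180,0,-90+yaw)))
E
python3 crate.py
```

```text
[[0.5673 0.2128]
 [0.3348 0.2064]
 [0.3292 0.3666]
 [0.5641 0.3734]]
[0.44884046 0.28980513] 1.6206106437066856 0.23256145233188513 0.16062463716799924
crosses [array([0.4852213 , 0.29120793]), array([0.41405682, 0.28953145])] mid should be ctr -36 x
[[0.0364, 0.0004], [-0.0348, 0.0007]]
(-0.072, 0.0365) [0.3758 0.3243] (array([28.3, 72.9,  1.4]), array([-0.002, -0.001, -0.003]))
(-0.072, -0.0365) [0.3779 0.2513] (array([101.3,  72.6,   1.4]), array([-0.002, -0.001, -0.003]))
(0, 0.0365) [0.4478 0.3263] (array([28.1,  0.9,  1.5]), array([-0.002, -0.001, -0.003]))
(0, -0.0365) [0.4499 0.2533] (array([101.1,   0.6,   1.6]), array([-0.002, -0.001, -0.003]))
```

```bash
python3 -m pendant '[[28,1,0,0,0,0],[28,1,30,0,0,0],[28,1,70,0,0,0],[28,1,110,0,0,0],[28,1,145,0,0,0],[28,1,165,0,0,0],[28,1,178,0,0,0],[28,1,181,0,0,0],[28,1,181,0,0,0]]'
python3 -m pendant '[[0,0,2,0,0,0],[0,0,4.5,0,0,0],[0,0,4.5,0,0,0],[0,0,4.5,0,0,0]]'
python3 -m pendant '[[0,0,0,0,0,0],[0,0,0,0,0,0],[0,0,0,0,0,0],[0,0,-20,0,0,0],[0,0,-70,0,0,0],[0,0,-130,0,0,0],[0,0,-185,0,0,0],[0,0,-220,0,0,0],[0,0,-220,0,0,0],[0,0,-220,0,0,0]]' 46
python3 - <<'E'
from h import *
print(rel((.606,.066,.30),(180,0,-110)))
E
```

```text
time_s: 65.53
tcp_pos: [0.4478, 0.3269, 0.0826]
eef_rot: [-179.9, -0.0, -88.5]
contact_force: [0.2, -0.0, 0.1]
gripper_width: 0.0351
gripper_force: 25.0
time_s: 66.03
tcp_pos: [0.4477, 0.3271, 0.0777]
eef_rot: [-179.9, -0.1, -88.5]
contact_force: [-0.0, 0.0, 2.2]
gripper_width: 0.0355
gripper_force: 25.0
time_s: 67.28
tcp_pos: [0.4467, 0.3268, 0.2968]
eef_rot: [-180.0, -0.1, -88.5]
contact_force: [0.1, -1.0, -1.0]
gripper_width: 0.0456
gripper_force: 0.0
(array([ 264.8, -152.5,   -2.7]), array([-0.001, -0.001,  0.375]))
```

```bash
python3 -m pendant '[[40,-25,0,0,0,0.05],[90,-52,0,0,0,0.12],[140,-80,0,0,0,0.2],[190,-110,0,0,0,0.3],[230,-132,0,0,0,0.375],[258,-148,0,0,0,0.375],[265,-152.5,0,0,0,0.375],[265,-152.5,0,0,0,0.375],[265,-152.5,0,0,0,0.375]]' 44
python3 cap.py w14 .154
python3 - <<'E'
from h import *
print("drum",rel((.5862,.003,.146),(180,0,-110)))
E
```

```text
time_s: 68.4
tcp_pos: [0.606, 0.0669, 0.2976]
eef_rot: [-179.9, -0.1, -109.9]
contact_force: [0.2, 0.0, 0.1]
gripper_width: 0.0436
gripper_force: 0.0
[307, 15, 41, 48, 1050] [326.9, 38.9] dot [327.2  37.6] [ 0.5595 -0.0569  0.154 ] (array([132.3,   1.7, 151.9]), array([-0.002, -0.001,  0.001]))
[308, 99, 38, 39, 750] [326.2, 118.0] dot [326.3 118.5] [0.5828 0.0053 0.154 ] (array([ 65.8,   1. , 151.9]), array([-0.002, -0.001,  0.001]))
drum (array([ 66.8,  -3. , 151.9]), array([-0.002, -0.001,  0.001]))
```

```bash
python3 -m pendant '[[40,-1.2,20,0,0,0],[65.8,-1.2,50,0,0,0],[65.8,-1.2,85,0,0,0],[65.8,-1.2,115,0,0,0],[65.8,-1.2,138,0,0,0],[65.8,-1.2,149,0,0,0],[65.8,-1.2,151.5,0,0,0],[65.8,-1.2,151.5,0,0,0],[65.8,-1.2,151.5,0,0,0]]' 44 25
python3 -m pendant '[[0,0,0,0,0,0],[0,0,0,0,0,0],[0,0,0,0,0,0],[0,0,0,0,0,0],[0,0,0,0,0,0]]' 30 25
python3 -m pendant '[[0,0,-10,0,0,0],[0,0,-30,0,0,0],[0,0,-60,0,0,0],[0,0,-100,0,0,0],[0,0,-140,0,0,0],[0,0,-158,0,0,0],[0,0,-160,0,0,0],[0,0,-160,0,0,0]]'
python3 - <<'E'
from h import *
print(rel((.3758,.3243,.262),(180,0,-88.4)))
E
```

```text
time_s: 69.58
tcp_pos: [0.5858, 0.0039, 0.1475]
eef_rot: [-179.8, 0.0, -110.0]
contact_force: [0.1, 0.3, 0.4]
gripper_width: 0.0437
gripper_force: 0.0
time_s: 70.2
tcp_pos: [0.5854, 0.0037, 0.147]
eef_rot: [-179.9, -0.0, -110.0]
contact_force: [-2.9, 0.0, 5.5]
gripper_width: 0.0352
gripper_force: 25.0
time_s: 71.2
tcp_pos: [0.5846, 0.0039, 0.3056]
eef_rot: [-180.0, -0.1, -110.0]
contact_force: [0.2, 0.5, -2.3]
gripper_width: 0.0353
gripper_force: 25.0
(array([-229.7,  305.8,   43.2]), array([-0.   , -0.001, -0.377]))
```

```bash
python3 -m pendant '[[-20,25,0,0,0,0],[-50,65,0,0,0,-0.05],[-82,110,0,0,0,-0.1],[-115,155,0,0,0,-0.17],[-150,200,0,0,0,-0.25],[-185,245,10,0,0,-0.33],[-212,282,25,0,0,-0.377],[-226,302,38,0,0,-0.377],[-229.7,305.8,43,0,0,-0.377],[-229.7,305.8,43,0,0,-0.377],[-229.7,305.8,43,0,0,-0.377]]'
python3 - <<'E'
from h import *
print(rel((.3758,.3243,.078),(180,0,-88.4)),r.get_state()["gripper_width"])
E
```

```text
time_s: 72.58
tcp_pos: [0.3768, 0.3237, 0.2629]
eef_rot: [-179.9, -0.1, -88.4]
contact_force: [0.5, -0.0, -0.4]
gripper_width: 0.0355
gripper_force: 25.0
(array([ -0.9,   1.3, 184.9]), array([-0.002, -0.002, -0.001])) 0.03547199709392212
```

```bash
python3 -m pendant '[[-0.9,1.3,20,0,0,0],[-0.9,1.3,55,0,0,0],[-0.9,1.3,95,0,0,0],[-0.9,1.3,135,0,0,0],[-0.9,1.3,163,0,0,0],[-0.9,1.3,177,0,0,0],[-0.9,1.3,180,0,0,0],[-0.9,1.3,180,0,0,0]]'
python3 -m pendant '[[0,0,2,0,0,0],[0,0,4.5,0,0,0],[0,0,4.5,0,0,0],[0,0,4.5,0,0,0]]'
```

```text
time_s: 73.58
tcp_pos: [0.3758, 0.3253, 0.0837]
eef_rot: [-179.9, -0.0, -88.4]
contact_force: [-0.0, -0.2, -1.8]
gripper_width: 0.0352
gripper_force: 25.0
time_s: 74.08
tcp_pos: [0.3753, 0.325, 0.0784]
eef_rot: [-179.9, -0.1, -88.4]
contact_force: [0.0, -0.6, -0.9]
gripper_width: 0.0355
gripper_force: 25.0
```

```bash
python3 -m pendant '[[0,0,1,0,0,0],[0,0,1.2,0,0,0],[0,0,1.2,0,0,0]]'
python3 -m pendant '[[0,0,0,0,0,0],[0,0,0,0,0,0],[0,0,0,0,0,0],[0,0,-20,0,0,0],[0,0,-70,0,0,0],[0,0,-130,0,0,0],[0,0,-185,0,0,0],[0,0,-220,0,0,0],[0,0,-220,0,0,0],[0,0,-220,0,0,0]]' 46
python3 - <<'E'
from h import *
print(rel((.5839,.004,.30),(180,0,-110)))
E
```

```text
time_s: 74.45
tcp_pos: [0.3753, 0.3249, 0.0772]
eef_rot: [-179.9, -0.1, -88.4]
contact_force: [-1.4, -0.3, 1.9]
gripper_width: 0.0351
gripper_force: 25.0
time_s: 75.7
tcp_pos: [0.3746, 0.3248, 0.2964]
eef_rot: [-180.0, -0.1, -88.4]
contact_force: [-0.1, -0.8, -0.0]
gripper_width: 0.0462
gripper_force: 0.0
(array([ 326.5, -200.3,   -2.9]), array([-0.001, -0.002,  0.377]))
```

```bash
python3 -m pendant '[[30,-18,0,0,0,0],[78,-48,0,0,0,0.06],[128,-78,0,0,0,0.12],[178,-109,0,0,0,0.2],[228,-140,0,0,0,0.28],[275,-168,0,0,0,0.35],[310,-190,0,0,0,0.377],[326.5,-200.3,-3,0,0,0.377],[326.5,-200.3,-3,0,0,0.377],[326.5,-200.3,-3,0,0,0.377]]' 44
python3 cap.py w15 .154
python3 - <<'E'
from h import *
print("drum",rel((.5862,.003,.146),(180,0,-110)))
E
```

```text
time_s: 76.95
tcp_pos: [0.5838, 0.005, 0.3002]
eef_rot: [-179.9, -0.1, -110.0]
contact_force: [-0.1, 0.6, -0.2]
gripper_width: 0.044
gripper_force: 0.0
[309, 99, 37, 39, 725] [326.9, 117.6] dot [327.1 118. ] [ 0.5597 -0.0568  0.154 ] (array([ 66.5,   1.7, 154.6]), array([-0.001, -0.001,  0.001]))
drum (array([  1.2,  -2.8, 154.5]), array([-0.001, -0.001,  0.001]))
```

```bash
python3 -m pendant '[[40,-0.8,20,0,0,0],[66.5,-0.8,50,0,0,0],[66.5,-0.8,85,0,0,0],[66.5,-0.8,115,0,0,0],[66.5,-0.8,140,0,0,0],[66.5,-0.8,151,0,0,0],[66.5,-0.8,154,0,0,0],[66.5,-0.8,154,0,0,0],[66.5,-0.8,154,0,0,0]]' 44 25
python3 -m pendant '[[0,0,0,0,0,0],[0,0,0,0,0,0],[0,0,0,0,0,0],[0,0,0,0,0,0],[0,0,0,0,0,0]]' 30 25
python3 -m pendant '[[0,0,-10,0,0,0],[0,0,-30,0,0,0],[0,0,-60,0,0,0],[0,0,-100,0,0,0],[0,0,-140,0,0,0],[0,0,-158,0,0,0],[0,0,-160,0,0,0],[0,0,-160,0,0,0]]'
python3 - <<'E'
from h import *
print(rel((.3779,.2513,.262),(180,0,-88.4)))
E
```

```text
time_s: 78.12
tcp_pos: [0.5631, -0.0584, 0.1479]
eef_rot: [-179.8, 0.0, -110.0]
contact_force: [0.3, 0.0, 0.3]
gripper_width: 0.0443
gripper_force: 0.0
time_s: 78.75
tcp_pos: [0.5627, -0.0586, 0.1473]
eef_rot: [-179.9, -0.0, -110.0]
contact_force: [-1.9, 1.6, 6.0]
gripper_width: 0.0353
gripper_force: 25.0
time_s: 79.75
tcp_pos: [0.5618, -0.0583, 0.306]
eef_rot: [-180.0, -0.1, -110.0]
contact_force: [-0.3, 0.5, -1.1]
gripper_width: 0.0353
gripper_force: 25.0
(array([-228. ,  278.8,   43.6]), array([-0.   , -0.001, -0.377]))
```

```bash
python3 -m pendant '[[-20,24,0,0,0,0],[-52,63,0,0,0,-0.05],[-85,105,0,0,0,-0.1],[-120,147,0,0,0,-0.17],[-155,190,0,0,0,-0.25],[-188,230,10,0,0,-0.33],[-212,262,25,0,0,-0.377],[-225,275,38,0,0,-0.377],[-228,278.8,43,0,0,-0.377],[-228,278.8,43,0,0,-0.377],[-228,278.8,43,0,0,-0.377]]'
python3 - <<'E'
from h import *
print(rel((.3779,.2513,.078),(180,0,-88.4)),r.get_state()["gripper_width"])
E
```

```text
time_s: 81.12
tcp_pos: [0.3788, 0.2507, 0.2634]
eef_rot: [-179.9, -0.1, -88.4]
contact_force: [0.5, 0.6, -0.6]
gripper_width: 0.0355
gripper_force: 25.0
(array([ -0.9,   1.1, 185.4]), array([-0.002, -0.001, -0.001])) 0.035523571173755826
```

```bash
python3 -m pendant '[[-0.9,1.1,20,0,0,0],[-0.9,1.1,55,0,0,0],[-0.9,1.1,95,0,0,0],[-0.9,1.1,135,0,0,0],[-0.9,1.1,163,0,0,0],[-0.9,1.1,177,0,0,0],[-0.9,1.1,180,0,0,0],[-0.9,1.1,180,0,0,0]]'
python3 -m pendant '[[0,0,2,0,0,0],[0,0,4.5,0,0,0],[0,0,5.5,0,0,0],[0,0,5.7,0,0,0],[0,0,5.7,0,0,0]]'
```

```text
time_s: 82.12
tcp_pos: [0.378, 0.2518, 0.0837]
eef_rot: [-179.9, -0.1, -88.4]
contact_force: [-0.5, -0.5, -1.3]
gripper_width: 0.0354
gripper_force: 25.0
time_s: 82.75
tcp_pos: [0.3775, 0.2519, 0.0776]
eef_rot: [-179.9, -0.1, -88.4]
contact_force: [-0.8, 0.1, 0.6]
gripper_width: 0.0352
gripper_force: 25.0
```

```bash
python3 -m pendant '[[0,0,0.5,0,0,0],[0,0,0.5,0,0,0],[0,0,0.5,0,0,0],[0,0,-20,0,0,0],[0,0,-70,0,0,0],[0,0,-130,0,0,0],[0,0,-185,0,0,0],[0,0,-220,0,0,0],[0,0,-220,0,0,0],[0,0,-220,0,0,0]]' 46
python3 - <<'E'
from h import *
print(rel((.6308,.1255,.26),(180,0,-20)),rel((.6308,.1255,.191),(180,0,-20)))
E
```

```text
time_s: 84.0
tcp_pos: [0.3768, 0.2518, 0.2968]
eef_rot: [-180.0, -0.1, -88.4]
contact_force: [0.4, -0.5, -0.8]
gripper_width: 0.046
gripper_force: 0.0
(array([ 133.3, -250.4,   37.2]), array([ 0.   , -0.002, -1.194])) (array([ 133.2, -250.3,  106.2]), array([ 0.   , -0.002, -1.194]))
```

```bash
python3 -m pendant '[[15,-28,0,0,0,-0.15],[38,-72,0,0,0,-0.3],[62,-115,0,0,0,-0.45],[85,-158,0,0,0,-0.6],[108,-202,0,0,0,-0.75],[125,-235,10,0,0,-0.9],[133.3,-250.4,30,0,0,-1.05],[133.3,-250.4,37,0,0,-1.194],[133.3,-250.4,37,0,0,-1.194],[133.3,-250.4,37,0,0,-1.194]]' 46
python3 - <<'E'
from h import *
c,im=shot("top","t16");print(rel((.6308,.1255,.191),(180,0,-20)))
cv2.imwrite("pics/z16.png",cv2.resize(im[120:290,100:400],None,fx=2.6,fy=2.6,interpolation=cv2.INTER_CUBIC))
E
```

```text
time_s: 85.25
tcp_pos: [0.6311, 0.1259, 0.2607]
eef_rot: [179.9, -0.1, -20.1]
contact_force: [-0.0, 0.0, -0.1]
gripper_width: 0.0461
gripper_force: 0.0
(array([-0.3,  0.5, 70.1]), array([ 0.001, -0.002, -0.002]))
```

View pics/z16.png

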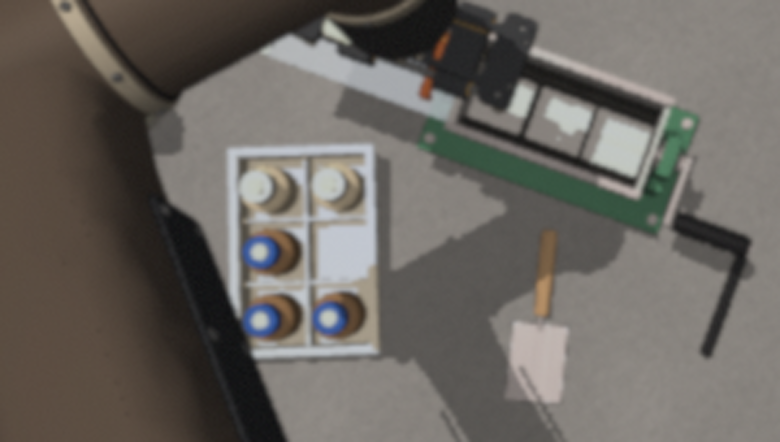

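The three blue jars stand in their own crate cells, and the white ones and everything else are undisturbed. Now I'll shut the cover.

```bash
python3 -m pendant '[[0,0.4,30,0,0,0],[0,0.4,60,0,0,0],[0,0.4,70,0,0,0],[0,0.4,70,0,0,0],[0,0.4,70,0,0,0]]' 46
python3 -m pendant '[[0,0,0,0,0,0],[0,0,0,0,0,0],[0,0,0,0,0,0],[0,0,0,0,0,0],[0,0,0,0,0,0],[0,0,0,0,0,0]]' 0 25
python3 -m pendant '[[0,5,0,0,0,0],[0,15,0,0,0,0],[0,27,0,0,0,0],[0,40,0,0,0,0],[0,54,0,0,0,0],[0,68,0,0,0,0],[0,82,0,0,0,0],[0,96,0,0,0,0],[0,110,0,0,0,0],[0,124,0,0,0,0],[0,138,0,0,0,0],[0,152,0,0,0,0],[0,166,0,0,0,0],[0,178,0,0,0,0],[0,188,0,0,0,0],[0,194,0,0,0,0],[0,198,0,0,0,0],[0,200,0,0,0,0],[0,201.5,0,0,0,0],[0,201.5,0,0,0,0]]'
python3 - <<'E'
from h import *
print(rel((.5862,.003,.192),(180,0,-20)))
E
```

```text
time_s: 85.92
tcp_pos: [0.632, 0.1257, 0.1926]
eef_rot: [-180.0, -0.2, -20.0]
contact_force: [0.0, -0.8, -0.1]
gripper_width: 0.0459
gripper_force: 0.0
time_s: 86.68
tcp_pos: [0.6313, 0.1254, 0.1911]
eef_rot: [180.0, -0.1, -20.0]
contact_force: [0.3, 0.3, 0.3]
gripper_width: 0.0112
gripper_force: 25.0
time_s: 89.18
tcp_pos: [0.5631, -0.0621, 0.1911]
eef_rot: [-179.8, -0.2, -20.0]
contact_force: [0.1, 14.0, 2.3]
gripper_width: 0.0108
gripper_force: 25.0
(array([ -0.5, -69.1,  -0.7]), array([-0.003, -0.003,  0.   ]))
```

```bash
python3 -m pendant '[[0,0,0,0,0,0],[0,0,0,0,0,0],[0,0,0,0,0,0],[0,0,-30,0,0,0],[0,0,-80,0,0,0],[0,-20,-130,0,0,0],[-40,-60,-170,0,0,0],[-80,-100,-170,0,0,0],[-110,-120,-170,0,0,0],[-110,-120,-170,0,0,0],[-110,-120,-170,0,0,0]]' 50
python3 - <<'E'
from h import *
c,im=shot("wrist","w17");cs,s=shot("scene","s17");cv2.imwrite("pics/z17.png",cv2.resize(s[140:330,180:480],None,fx=2.6,fy=2.6,interpolation=cv2.INTER_CUBIC))
b=blobs(im,(5,180,120),(20,255,255),200);print(b)
R0=R.from_euler('z',-20,degrees=True)
for s_,ce in b:print(R0.inv().apply(ray(c,ce,.192)-[.5862,.003,0]).round(4))
E
```

```text
time_s: 90.55
tcp_pos: [0.4999, 0.0863, 0.361]
eef_rot: [180.0, -0.1, -20.0]
contact_force: [1.0, 0.6, -0.3]
gripper_width: 0.0501
gripper_force: 0.0
[([440, 30, 20, 79, 835], [449.9, 68.4])]
[ 0.0013 -0.0707  0.192 ]
```

View pics/z17.png

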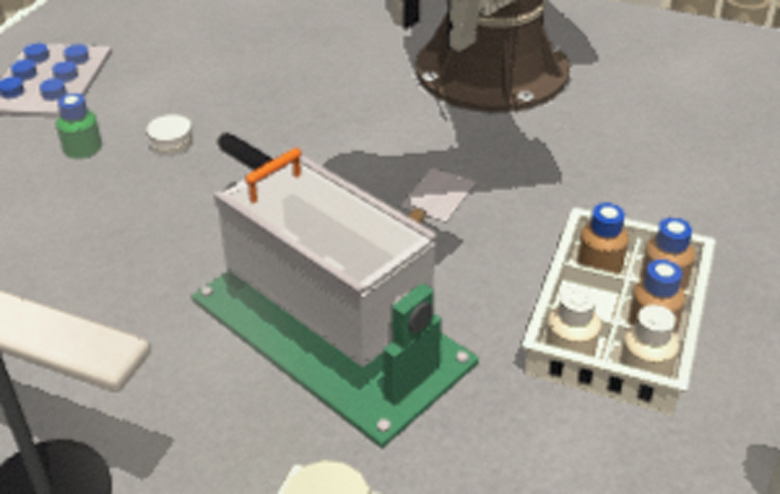

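The cover is shut with the bar at y = −70.7 mm, the drum is level, and all three jars stand upright in crate cells. I'll hand it in.

```bash
python3 -c "
from plant import r
print(r.close_job())"
```

```text
the job is handed in; nothing more can be done
None
```

The job is handed in: all three blue-capped jars were shaken for four full turns and now stand upright in free crate cells, with the tumbler level and its cover fully shut; the hand-in returned no verdict.

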